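Scoop plugs from the stopped feeder

ROBOT

A 6-joint arm with a two-finger parallel gripper is mounted at the origin on the work surface. World frame = base frame: x ahead of the robot, y to its left, z up, the work surface at z = 0. Lengths are in m, angles in rad, forces in N, time in s.
With the tool pointing down it reaches from about 0.25 to 0.725 m from the base axis. Payload 4 kg.
Tool frame: the origin (TCP) lies at the very end of the fingers, on their centre line; the grasp point (between the pads) lies 19 mm behind it; z points along the fingers, y is the line along which they close (so a half turn about z gives the same grasp; the last joint's range is limited). The gripper opens to 85 mm and grips with 20 to 120 N. Pads are 22 mm wide; open, the fingers measure 114 mm over their backs; the gripper's body (76 mm by 85 mm) begins 54 mm behind the grasp point. The pads swing forward as they close: fully open they stand 13 mm farther back than shut.
Start: joints at [-1.149, 0.241, 0.005, 1.335, 0, 1.571], TCP at [0.205, -0.456, 0.231] pointing down, gripper open.
Joint ranges: [-2.72, 2.72], [-1.05, 1.87], [-1.09, 1.28], [-1.99, 2.15], [-1.42, 1.44], [-3.14, 3.14]. Speed limits (rad/s): [2.79, 2.79, 3.14, 3.14, 3.14, 3.14].

INTERFACE

Orientations are given as a unit quaternion [w, x, y, z].
In Python, from plant import robot gives the robot as it stands. The module is installed in compiled form; this text tells all that it offers.
- The arm moves only by the tool servo_tool, never from a script. Its argument "plan" is a list that holds one entry, the list of rows, each a list of 5 numbers: the shift along the tool's x, y, z in units of 40 mm (1.0 is 40 mm), then the turn about the tool's z in units of 5 degrees (1.0 is 5 degrees), then the opening in per cent of the stroke, from 0 (shut) to 100 (fully open). A call has exactly 5 rows; each row shifts and turns the commanded pose from where the row before left it, along the tool's axes as they then stand; what a row does not reach is not made up. A row lasts 1/12 s, in which the tool goes at most 41.7 mm and 7.16 degrees, less where a joint would pass 70% of its speed; a pose out of reach is approached as far as the arm can. A call is refused whole if a number of a shift passes 1 or a number of a turn 1, either way. A call with a gripper value outside its range is refused whole. The fingers move at their own pace and stop on an object; "newtons" is the grip in N (left out, the last holds). Time passes only in rows, so rows that do not move let the fingers close, or fill a call up. It gives the time, the measured TCP pose, the force, the opening and the grip force at its end, in the units of the state.
- robot.get_obs(): the state, without advancing time (a new reading comes with each control period).
- robot.snapshot(name): name is "scene" or "top" or "wrist"; returns (picture, depth): 480x640x3 uint8, red, green, blue; 480x640 float32, m along the optical axis (not along the pixel's ray), 0 where there is no reading.
- robot.camera_model(name): a dict with "mtx" (3x3 intrinsics, pixels), "D" ([k1, k2, p1, p2, k3] as OpenCV has them; the pictures are not rectified), "rvec" (rotation vector, rad) and "tvec" (3), from world to camera coordinates, as OpenCV has them. Camera axes: x right, y down, z forward; pixel columns grow to the right and rows downward; lengths in m; the calibration is good to about 2 mm. A picture is of the moment at which its call begins: read the wrist's pose just before it. camera_model takes no time and is no camera call; for the wrist camera it gives the pose at the moment of the call.
- robot.close_job(): hands the job in; it is judged then, once.
The state is a dict: "clock": time; "q": joint angles; "qd": joint speeds; "effort": joint torques, N m; "tcp_pos": TCP position; "tcp_rot": TCP orientation; "ft_force": force on the tool from outside, world axes, zero at the start; "wrist_torque": the same for the moment, N m; "width": opening from 0.0 (shut) to 1.0 (fully open); "gripper_force": force on a finger pad.
Only numpy, scipy, OpenCV 4.12 (cv2) and the standard library are available. Lean on these libraries where they do the work, as an engineer would, in place of code of your own. Each camera call takes 0.05 s, during which the arm holds its last target. There are 200 camera calls.

TASK

First press the feeder's mushroom stop fully down. Then use the scoop to bring at least three of the five wooden plugs from the feeder trough into the round tub - no fingers on the plugs, none left anywhere but the tub or the trough - and put the scoop back upright on its rubber mat. Last, twist the mushroom stop clockwise until it is fully up again; leave everything else on the bench where it is.

Things in the scene. Friction and masses are not known exactly. Their poses are not given: they have to be found in the camera images.
- stop_push (a joint): depth of the mushroom stop: 0 = fully up (start), 0.010 m = fully down. Head on a quick thread: pushed straight down on its top (about 4 N) it sinks 10 mm, spinning 0.8 rad counter-clockwise (from above) by itself, and stays where left. Turning the head 0.8 rad clockwise (from above, under 0.1 N m) screws it up 10 mm to its end stop, where it stays
- stop_top (a point): centre of the top of the round black mushroom head: 48 mm across, 26 mm thick, cylindrical rim 7 to 22 mm below the top, grip it anywhere round the rim. Top 98 mm above the bench when up, 88 when down. Under it a fixed grey box 85 x 85 mm, 55 mm high, with a 52 mm collar to 59 mm: the gap under the head is 13 mm up, 3 mm down. The point turns with the head
- scoop: loose aluminium scoop, 250 g: tray 100 mm long (x), 84 wide (y), floor and walls 3 mm, thinned to 1.6 mm at the lip; open mouth at -x, back wall 52 mm high at +x, side walls 28 mm high at the mouth, 48 mm from 40 mm behind it. Above it a wooden handle bar along x, 100 long, 18 wide, 32 tall, 78 to 110 mm above the underside, on a post at the back wall. Origin: centre of the underside, z up
- scoop_grip (a point): middle of the scoop's handle bar, 94 mm above the scoop's origin; grip it across y (18 mm) from above
- scoop_lip (a point): middle of the scoop's mouth edge, on the underside: 50 mm towards -x from the scoop's origin
- feeder: straight open steel trough fixed on a blue base, long axis x (-x end nearest the robot). Inside x -145 to 145 mm, y -50 to 50; flat floor at z = 45 mm from x = -105 to 145, then a 45-degree ramp rising to z = 85 at the -x end; walls 5 mm thick, rim at z = 95 mm. Origin: centre of the base, on the bench. The plugs start between the ramp and x = 10; beyond is empty
- plug0: loose turned beech plug, lacquered (slides easily on the metal, friction about 0.3), one of five alike: 30 mm diameter, 28 mm high, barrel-shaped with well rounded ends, 14 g. Origin: its centre; z along its axis. Standing on an end at the start
- plug1: another plug like plug0
- plug2: another plug like plug0
- plug3: another plug like plug0
- plug4: another plug like plug0
- tub_in (a point): centre of the inner floor of the round aluminium tub, fixed to the bench: 180 mm across, rim 70 mm above the bench, wall 4 mm, floor 5 mm
- mat: black rubber mat 190 x 130 mm (x, y), 6 mm thick, fixed to the bench; the scoop's place. Origin: centre of its underside
- glue: bystander: plastic bottle, 60 mm diameter, 130 mm high. Origin: centre of its underside
- roll: bystander: roll of edge veneer lying flat, 110 mm diameter, 25 mm high. Origin: centre of its underside
- dustbrush: bystander: brush lying on the bench. Origin: underside
Things that resemble listed ones, but are neither listed nor needed, are in the scene too. Leave any blue look-alike of the scoop alone.

How it is judged:
On the way, in this order (a step that is already met when the one before it is completed fails the run):
1. the stop is pressed down (over 8 mm) (value of joint stop_push above 0.008 m), for 0.2 s.
2. at least three plugs lie in the tub, the stop still down (((horizontal distance between each of plug0, plug1, plug2 and tub_in below 0.085 m and height (world z) of each of plug0, plug1, plug2 below 0.075 m) or (horizontal distance between each of plug0, plug1, plug3 and tub_in below 0.085 m and height (world z) of each of plug0, plug1, plug3 below 0.075 m) or (horizontal distance between each of plug0, plug1, plug4 and tub_in below 0.085 m and height (world z) of each of plug0, plug1, plug4 below 0.075 m) or (horizontal distance between each of plug0, plug2, plug3 and tub_in below 0.085 m and height (world z) of each of plug0, plug2, plug3 below 0.075 m) or (horizontal distance between each of plug0, plug2, plug4 and tub_in below 0.085 m and height (world z) of each of plug0, plug2, plug4 below 0.075 m) or (horizontal distance between each of plug0, plug3, plug4 and tub_in below 0.085 m and height (world z) of each of plug0, plug3, plug4 below 0.075 m) or (horizontal distance between each of plug1, plug2, plug3 and tub_in below 0.085 m and height (world z) of each of plug1, plug2, plug3 below 0.075 m) or (horizontal distance between each of plug1, plug2, plug4 and tub_in below 0.085 m and height (world z) of each of plug1, plug2, plug4 below 0.075 m) or (horizontal distance between each of plug1, plug3, plug4 and tub_in below 0.085 m and height (world z) of each of plug1, plug3, plug4 below 0.075 m) or (horizontal distance between each of plug2, plug3, plug4 and tub_in below 0.085 m and height (world z) of each of plug2, plug3, plug4 below 0.075 m)) and value of joint stop_push above 0.008 m), for 0.2 s.
3. the scoop lies released and upright on its mat, the stop still down (horizontal distance between scoop and mat below 0.05 m and angle between scoop's own z axis and vertical below 0.12 rad and height (world z) of scoop below 0.015 m and linear speed of scoop below 0.02 m/s and contact force between the fingers and scoop below 0.3 N and value of joint stop_push above 0.008 m), for 0.2 s.
At the end, for the whole second after the job is handed in: The stop is up again (within 2 mm); at least three plugs are inside the tub and every other plug is in the tub or in the trough; the scoop stands upright (within 7 degrees) on its mat, its centre within 50 mm of the mat's centre, released and at rest (value of joint stop_push below 0.002 m and ((horizontal distance between each of plug0, plug1, plug2 and tub_in below 0.085 m and height (world z) of each of plug0, plug1, plug2 below 0.075 m) or (horizontal distance between each of plug0, plug1, plug3 and tub_in below 0.085 m and height (world z) of each of plug0, plug1, plug3 below 0.075 m) or (horizontal distance between each of plug0, plug1, plug4 and tub_in below 0.085 m and height (world z) of each of plug0, plug1, plug4 below 0.075 m) or (horizontal distance between each of plug0, plug2, plug3 and tub_in below 0.085 m and height (world z) of each of plug0, plug2, plug3 below 0.075 m) or (horizontal distance between each of plug0, plug2, plug4 and tub_in below 0.085 m and height (world z) of each of plug0, plug2, plug4 below 0.075 m) or (horizontal distance between each of plug0, plug3, plug4 and tub_in below 0.085 m and height (world z) of each of plug0, plug3, plug4 below 0.075 m) or (horizontal distance between each of plug1, plug2, plug3 and tub_in below 0.085 m and height (world z) of each of plug1, plug2, plug3 below 0.075 m) or (horizontal distance between each of plug1, plug2, plug4 and tub_in below 0.085 m and height (world z) of each of plug1, plug2, plug4 below 0.075 m) or (horizontal distance between each of plug1, plug3, plug4 and tub_in below 0.085 m and height (world z) of each of plug1, plug3, plug4 below 0.075 m) or (horizontal distance between each of plug2, plug3, plug4 and tub_in below 0.085 m and height (world z) of each of plug2, plug3, plug4 below 0.075 m)) and horizontal distance between scoop and mat below 0.05 m and angle between scoop's own z axis and vertical below 0.12 rad and height (world z) of scoop below 0.015 m and linear speed of scoop below 0.02 m/s and contact force between the fingers and scoop below 0.3 N and ((horizontal distance between plug0 and tub_in below 0.085 m and height (world z) of plug0 below 0.075 m) or (x of plug0 in the frame of feeder between -0.145 and 0.145 m and y of plug0 in the frame of feeder between -0.05 and 0.05 m and z of plug0 in the frame of feeder between 0.045 and 0.11 m)) and ((horizontal distance between plug1 and tub_in below 0.085 m and height (world z) of plug1 below 0.075 m) or (x of plug1 in the frame of feeder between -0.145 and 0.145 m and y of plug1 in the frame of feeder between -0.05 and 0.05 m and z of plug1 in the frame of feeder between 0.045 and 0.11 m)) and ((horizontal distance between plug2 and tub_in below 0.085 m and height (world z) of plug2 below 0.075 m) or (x of plug2 in the frame of feeder between -0.145 and 0.145 m and y of plug2 in the frame of feeder between -0.05 and 0.05 m and z of plug2 in the frame of feeder between 0.045 and 0.11 m)) and ((horizontal distance between plug3 and tub_in below 0.085 m and height (world z) of plug3 below 0.075 m) or (x of plug3 in the frame of feeder between -0.145 and 0.145 m and y of plug3 in the frame of feeder between -0.05 and 0.05 m and z of plug3 in the frame of feeder between 0.045 and 0.11 m)) and ((horizontal distance between plug4 and tub_in below 0.085 m and height (world z) of plug4 below 0.075 m) or (x of plug4 in the frame of feeder between -0.145 and 0.145 m and y of plug4 in the frame of feeder between -0.05 and 0.05 m and z of plug4 in the frame of feeder between 0.045 and 0.11 m))); the robot touches nothing.
It fails at once if a finger touches a plug (contact force between the fingers and plug0 above 0.5 N or contact force between the fingers and plug1 above 0.5 N or contact force between the fingers and plug2 above 0.5 N or contact force between the fingers and plug3 above 0.5 N or contact force between the fingers and plug4 above 0.5 N).
It fails at once if the scoop touches a plug while the stop is not down (value of joint stop_push below 0.006 m and (contact force between scoop and plug0 above 0.3 N or contact force between scoop and plug1 above 0.3 N or contact force between scoop and plug2 above 0.3 N or contact force between scoop and plug3 above 0.3 N or contact force between scoop and plug4 above 0.3 N)).
It fails at once if a bystander is moved by more than 40 mm (distance of any of glue, roll, dustbrush from where it was at the start of the episode above 0.04 m).
It also fails if it takes over 72 s, if anything falls off the work surface, if the arm or the gripper's body presses on something with over 40 N, if the wrist force passes 120 N, or if a joint passes its speed limit or range.

## Working session

There is one attempt and no reset: what is moved stays moved. The work goes in short steps, Python scripts to look and compute and a tool call to move; the robot and the scene stay as the last step left them, time stands still between calls to the robot, and variables do not carry over. Pictures are saved under pics/ and viewed, at most 10 in all, crops included, and the job is handed in when it is done.

Besides the shell and the picture viewer there is one more tool, called after "Emit:" as name([rows], argument=value, ...), one row to a line, values as JSON. servo_tool: Moves the arm, as the interface text tells. Its arguments: {"type":"object","properties":{"plan":{"type":"array"},"newtons":{"type":"number"}},"required":["plan"]}

```bash
mkdir -p pics; cat > h.py <<'E'
import numpy as np, cv2
from plant import robot
def cam(n):
    m=robot.camera_model(n); K=np.array(m["mtx"],float);D=np.array(m["D"],float)
    R=cv2.Rodrigues(np.array(m["rvec"],float))[0];t=np.array(m["tvec"],float).ravel();return K,D,R,t
def plane(c,px,z):
    K,D,R,t=c
    u=cv2.undistortPoints(np.array(px,float).reshape(-1,1,2),K,D).reshape(-1,2)
    d=np.c_[u,np.ones(len(u))]@R; o=-R.T@t
    return o+d*((z-o[2])/d[:,2])[:,None]
def cloud(c,dep):
    K,D,R,t=c
    g=np.stack(np.meshgrid(np.arange(640),np.arange(480)),-1).reshape(-1,1,2).astype(float)
    u=cv2.undistortPoints(g,K,D).reshape(-1,2)
    p=np.c_[u,np.ones(len(u))]*dep.reshape(-1,1)
    return ((p-t)@R).reshape(480,640,3)
def shot(n,name):
    c=cam(n);im,d=robot.snapshot(n);cv2.imwrite(f"pics/{name}.png",im[:,:,::-1]);np.savez(f"pics/{name}.npz",d=d,im=im,K=c[0],D=c[1],R=c[2],t=c[3]);return c,im,d
def load(name):
    f=np.load(f"pics/{name}.npz");return (f['K'],f['D'],f['R'],f['t']),f['im'],f['d']
E
python3 - <<'E'
from h import *
for n in("top","scene"):
    c,im,d=shot(n,n+"0");print(n,-c[2].T@c[3],(d>0).mean())
o=robot.get_obs();print(o)
E
```

```text
top [ 0.2959697  -0.02685112  1.13072278] 0.9960481770833334
scene [ 1.1967501  -0.11575512  0.92808337] 0.9958626302083333
{'clock': 0.1, 'q': array([-1.14898800e+00,  2.41357741e-01,  3.84726637e-03,  1.33518948e+00,
        2.43074956e-05,  1.57077869e+00]), 'qd': array([ 0.00043472, -0.00154443,  0.00439941, -0.00017056, -0.00159407,
        0.00120224]), 'effort': array([ 4.00259396e-04, -3.73137510e+01,  2.53010380e+01,  1.08685030e-02,
        3.68629424e-05,  1.45772844e-05]), 'tcp_pos': array([ 0.20447991, -0.45565435,  0.23048747]), 'tcp_rot': array([-9.33268101e-04,  9.77839746e-01,  2.09352633e-01, -1.87363646e-04]), 'ft_force': array([-1.05334194, -0.42649621,  0.51088404]), 'wrist_torque': array([-0.02237371,  0.05381016,  0.00698952]), 'gripper_force': 0.0, 'width': 0.9977729803445002}
```

View pics/top0.png

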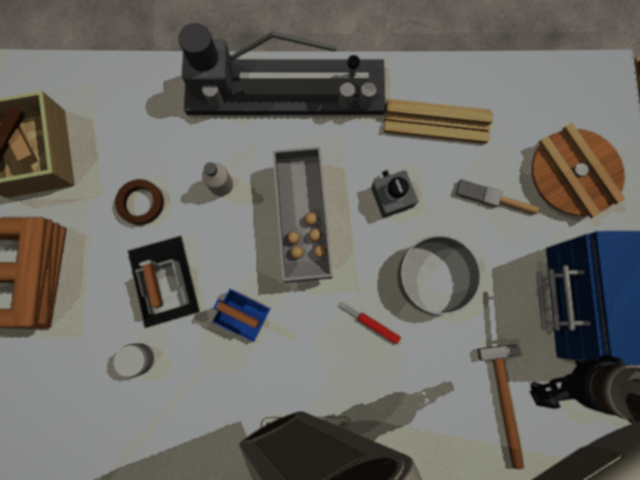

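View pics/scene0.png

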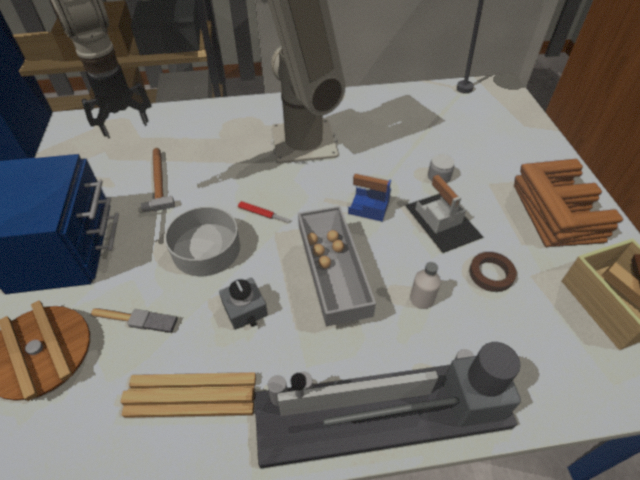

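The top picture shows the mat and scoop at (163,280), the blue look-alike at (240,315), the trough at (302,215) with plugs near (305,235), the stop at (398,188) and the tub at (440,275). The scene picture agrees with this. Next I measure positions.

```bash
python3 - <<'E'
from h import *
c,im,d=load("top0");P=cloud(c,d);hsv=cv2.cvtColor(im,cv2.COLOR_RGB2HSV)
def box(u0,v0,u1,v1):
    m=np.zeros((480,640),bool);m[v0:v1,u0:u1]=1;return m
def rect(m,name):
    q=P[m][:,:2];r=cv2.minAreaRect((q*1000).astype(np.float32));print(name,len(q),np.round(r[0],1),np.round(r[1],1),round(r[2],1),'z',np.round(np.percentile(P[m][:,2],[5,50,95])*1000))
Z=P[...,2]
rect(box(355,165,430,225)&(Z>.082)&(Z<.12),"head")
rect(box(355,165,430,225)&(Z>.047)&(Z<.062),"box")
rect(box(260,140,345,290)&(Z>.085)&(Z<.105),"trough rim")
m=box(385,225,495,325)&(Z>.062)&(Z<.08);rect(m,"tub")
q=(P[m][:,:2]*1000).astype(np.float32);print(cv2.fitEllipse(q),cv2.minEnclosingCircle(q))
rect(box(120,225,210,330)&(Z>.095)&(Z<.13),"handle")
rect(box(120,225,210,330)&(Z>.03)&(Z<.075),"traywalls")
rect(box(120,225,215,335)&(im.max(2)<60)&(Z<.02),"mat")
rect(box(200,285,280,345)&(Z>.09)&(Z<.13),"bluehandle")
rect(box(200,155,235,200)&(Z>.05),"glue")
# plugs
m=box(275,180,335,285)&(hsv[...,1]>110)&(hsv[...,0]<25)&(hsv[...,2]>70)
n,l,s,ce=cv2.connectedComponentsWithStats(m.astype(np.uint8))
for i in range(1,n):
    if s[i,4]>15: print("plug",ce[i].round(),s[i,4],np.round(np.median(P[l==i],0)*1000), np.round(plane(c,[ce[i]],.066)*1000))
a=cv2.resize(im[220:345,110:285],None,fx=4,fy=4,interpolation=2)
cs,ims,_=load("scene0");b=cv2.resize(ims[150:255,330:505],None,fx=3,fy=3,interpolation=2)
o=np.zeros((500+0,800,3),np.uint8);a=cv2.resize(a,(400,286));b=cv2.resize(b,(400,240))
t=cv2.resize(im[140:290,260:430],(400,353));o[:286,:400]=a;o[:240,400:]=b
cv2.imwrite("pics/crop.png",np.vstack([o[:290],np.hstack([cv2.resize(t,(340,300)),np.zeros((300,460,3),np.uint8)])])[:,:,::-1])
E
```

```text
head 355 [ 606.7 -212.2] [47.1 46.6] 73.0 z [ 89.  97. 101.]
box 897 [ 607.2 -212. ] [85.6 85.7] 19.4 z [51. 55. 60.]
trough rim 949 [549.7   6.6] [301.6 110.1] 4.9 z [87. 95. 99.]
tub 584 [ 409.5 -304.8] [180.4 179.7] 16.8 z [63. 69. 73.]
((408.8132019042969, -304.5047607421875), (176.40187072753906, 176.58827209472656), 150.2776641845703) ((409.2085266113281, -305.2848815917969), 91.1899642944336)
handle 571 [386.4 326.7] [100.4  24.2] 15.9 z [100. 116. 119.]
traywalls 391 [387.8 326.7] [98.8 87.4] 16.9 z [31. 46. 59.]
mat 2228 [404.  334.8] [186.4 128.6] 15.8 z [ 3.  7. 10.]
bluehandle 428 [321.2 145.3] [99.8 21. ] 62.4 z [104. 110. 113.]
glue 637 [486.6  85.7] [438.7  59.1] 38.2 z [ 57.  93. 132.]
plug [311. 218.] 115 [538. -15.  71.] [[539. -14.  66.]]
plug [314. 234.] 106 [500. -21.  72.] [[501. -22.  66.]]
plug [293. 237.] 101 [494.  26.  72.] [[495.  26.  66.]]
plug [318. 251.] 86 [462. -31.  72.] [[463. -31.  66.]]
plug [296. 252.] 110 [460.  19.  71.] [[462.  19.  66.]]
```

View pics/crop.png

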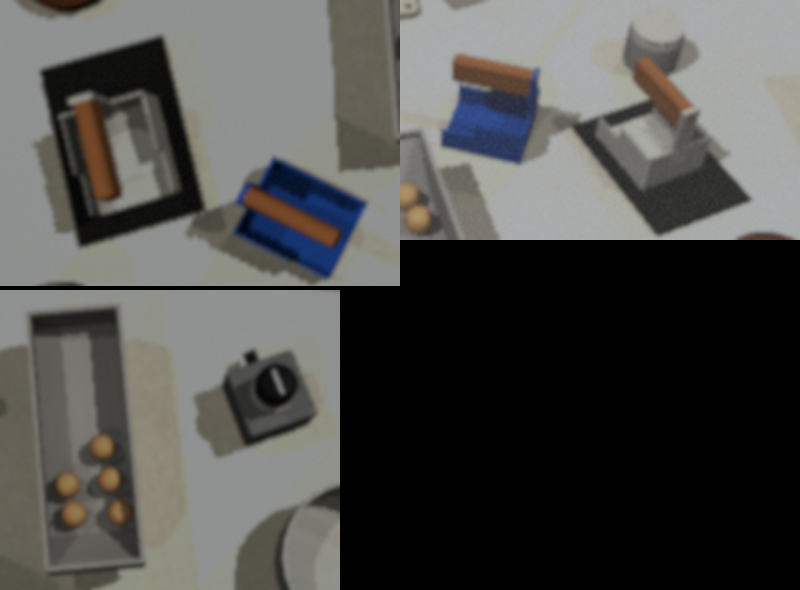

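The crop shows the scoop's post and back wall pointing away from the robot, so its mouth faces the robot at yaw about +16°. The trough yaw is about +4.9°, so the mouth already points towards the ramp. I go to the stop first.

Emit:
servo_tool([
  [[0,-0.3,0,0.97,0],[0,-0.3,0,0.97,0],[0,-0.3,0,0.97,0],[0,-0.3,0,0.97,0],[0,-0.3,0,0.96,0]],
], newtons=60)

```text
clock: 0.52
tcp_pos: [0.1894, -0.3976, 0.2308]
tcp_rot: [-0.001, 1.0, -0.003, -0.0]
ft_force: [0.5, 1.2, -0.1]
width: 0.3
gripper_force: 0.0
```

Emit:
servo_tool([
  [[0.4,-0.3,0,0,0],[0.8,-0.5,0,0,0],[0.8,-0.5,0,0,0],[0.8,-0.5,0,0,0],[0.8,-0.5,0,0,0]],
])

```text
clock: 0.93
tcp_pos: [0.3347, -0.3054, 0.2311]
tcp_rot: [-0.0, 1.0, -0.001, -0.0]
ft_force: [0.1, -0.5, 0.2]
width: -0.002
gripper_force: 0.0
```

Emit:
servo_tool([
  [[0.8,-0.5,0,0,0],[0.8,-0.5,0,0,0],[0.8,-0.5,0,0,0],[0.8,-0.5,0,0,0],[0.8,-0.2,0,0,0]],
])

```text
clock: 1.35
tcp_pos: [0.495, -0.2158, 0.231]
tcp_rot: [-0.001, 1.0, 0.001, -0.001]
ft_force: [-0.5, 0.0, 1.6]
width: 0.001
gripper_force: 0.0
```

Emit:
servo_tool([
  [[0.8,0,0.2,0,0],[0.6,0,0.4,0,0],[0.4,0,0.4,0,0],[0.2,0,0.4,0,0],[0,0,0.4,0,0]],
])

```text
clock: 1.77
tcp_pos: [0.5755, -0.2181, 0.1572]
tcp_rot: [-0.0, 1.0, 0.0, -0.0]
ft_force: [-0.6, 0.5, 0.1]
width: 0.001
gripper_force: 0.0
```

Emit:
servo_tool([
  [[0.4,-0.08,0.2,0,0],[0.38,-0.07,0.3,0,0],[0,0,0.4,0,0],[0,0,0.35,0,0],[0,0,0,0,0]],
])

```text
clock: 2.18
tcp_pos: [0.6027, -0.2116, 0.1048]
tcp_rot: [-0.001, 1.0, -0.0, -0.004]
ft_force: [-0.4, 0.3, -1.1]
width: -0.002
gripper_force: 0.0
```

Emit:
servo_tool([
  [[0,0,0.1,0,0],[0,0,0.1,0,0],[0,0,0.1,0,0],[0,0,0.1,0,0],[0,0,0.05,0,0]],
])

```text
clock: 2.6
tcp_pos: [0.6062, -0.2133, 0.0934]
tcp_rot: [0.001, 1.0, -0.0, 0.002]
ft_force: [-1.0, -0.8, 6.6]
width: 0.002
gripper_force: 3.6
```

Emit:
servo_tool([
  [[0,0,0.1,0,0],[0,0,0.1,0,0],[0,0,0.05,0,0],[0,0,0.02,0,0],[0,0,0,0,0]],
])

```text
clock: 3.02
tcp_pos: [0.6072, -0.2139, 0.0874]
tcp_rot: [0.002, 1.0, -0.0, 0.004]
ft_force: [-5.6, 1.5, 22.3]
width: 0.003
gripper_force: 11.2
```

Emit:
servo_tool([
  [[0,0,-0.3,0,0],[0,0,-0.6,0,0],[0,0,-0.8,0,0],[-0.1,-0.4,-0.5,0,0],[-0.3,-0.7,-0.2,0,60]],
])

```text
clock: 3.43
tcp_pos: [0.5923, -0.1715, 0.1812]
tcp_rot: [0.002, 1.0, -0.002, 0.005]
ft_force: [0.7, 1.0, 2.0]
width: 0.128
gripper_force: 0.0
```

Emit:
servo_tool([
  [[-0.4,-0.9,0,0,60],[-0.4,-0.9,0,0,60],[-0.4,-0.9,0,0,60],[-0.4,-0.9,0,0,60],[-0.4,-0.9,0,0,60]],
])

```text
clock: 3.85
tcp_pos: [0.5084, 0.0073, 0.1773]
tcp_rot: [-0.003, 1.0, 0.005, 0.001]
ft_force: [-0.5, 0.2, 0.5]
width: 0.596
gripper_force: 0.0
```

Emit:
servo_tool([
  [[-0.4,-0.9,0,0,60],[-0.4,-0.9,0,0,60],[-0.4,-0.9,0,0,60],[-0.4,-0.9,0,0,60],[-0.4,-0.9,0,0,60]],
])

```text
clock: 4.27
tcp_pos: [0.4262, 0.0839, 0.1836]
tcp_rot: [-0.042, 0.997, 0.068, -0.003]
ft_force: [0.4, -0.1, 0.5]
width: 0.602
gripper_force: 0.0
```

Emit:
servo_tool([
  [[-0.4,-0.9,0,0,60],[-0.4,-0.9,0,0,60],[-0.4,-0.9,0,0,60],[0,-0.5,0,0,60],[0,0,0,0,60]],
])

```text
clock: 4.68
tcp_pos: [0.3727, 0.1281, 0.1978]
tcp_rot: [-0.071, 0.991, 0.111, -0.007]
ft_force: [0.8, -1.0, -0.1]
width: 0.597
gripper_force: 0.0
```

Emit:
servo_tool([
  [[0,0,0,-0.8,60],[0,0,0,-0.8,60],[0,0,0,-0.8,60],[0,0,0,-0.8,60],[0,0,0,0,60]],
])

```text
clock: 5.1
tcp_pos: [0.3736, 0.1269, 0.1967]
tcp_rot: [-0.071, 0.967, 0.247, 0.002]
ft_force: [-0.0, -0.2, 0.3]
width: 0.6
gripper_force: 0.0
```

```bash
python3 - <<'E'
from h import *
c,im,d=shot("wrist","w1");P=cloud(c,d);Z=P[...,2];o=robot.get_obs();print(o['tcp_pos'],o['tcp_rot'])
hsv=cv2.cvtColor(im,cv2.COLOR_RGB2HSV)
m=((hsv[...,0]<20)&(hsv[...,1]>100)&(Z>.1)&(Z<.13)).astype(np.uint8)
n,l,s,ce=cv2.connectedComponentsWithStats(m)
for i in range(1,n):
    if s[i,4]>300:
        r=cv2.minAreaRect((P[l==i][:,:2]*1000).astype(np.float32));print(r,s[i,4],np.median(Z[l==i]))
E
```

```text
[0.3733984  0.12697484 0.19662438] [-0.07103811  0.96679929  0.24545778  0.00179005]
((385.61334228515625, 325.313720703125), (91.70809173583984, 18.905717849731445), 16.695581436157227) 6613 0.11476037328678561
((323.4097900390625, 143.32208251953125), (92.53396606445312, 17.755334854125977), 63.60749053955078) 4245 0.10951171439505088
```

```bash
python3 - <<'E'
from h import *
o=robot.get_obs();print(o['q'],o['qd'],o['ft_force'])
E
```

```text
[ 0.21847882  0.05035469 -0.32192419  1.19922801  0.14223943  2.86275353] [ 0.00330632 -0.00282202 -0.00437516  0.00358599  0.00250426  0.01856056] [-1.17444967 -0.64619271  0.07053397]
```

Emit:
servo_tool([
  [[0,0,0,-1,60],[0,0,0,-1,60],[0,0,0,-1,60],[0,0,0,-1,60],[0,0,0,-1,60]],
])

```text
clock: 5.57
tcp_pos: [0.373, 0.1271, 0.1966]
tcp_rot: [-0.069, 0.89, 0.451, 0.017]
ft_force: [0.6, 1.4, 0.8]
width: 0.602
gripper_force: 0.0
```

Emit:
servo_tool([
  [[0,0,0,-1,60],[0,0,0,-1,60],[0,0,0,-1,60],[0,0,0,-1,60],[0,0,0,-1,60]],
])

```text
clock: 5.98
tcp_pos: [0.373, 0.1271, 0.1966]
tcp_rot: [-0.064, 0.771, 0.633, 0.032]
ft_force: [-0.1, 0.3, -0.9]
width: 0.602
gripper_force: 0.0
```

Emit:
servo_tool([
  [[0,0,0,-1,60],[0,0,0,-1,60],[0,0,0,-1,60],[0,0,0,-1,60],[0,0,0,-1,60]],
])

```text
clock: 6.4
tcp_pos: [0.3731, 0.127, 0.1966]
tcp_rot: [-0.055, 0.616, 0.785, 0.045]
ft_force: [0.4, 0.2, 0.6]
width: 0.599
gripper_force: 0.0
```

Emit:
servo_tool([
  [[0,0,0,-1,60],[0,0,0,-1,60],[0,0,0,-1,60],[0,0,0,-1,60],[0,0,0,-1,60]],
])

```text
clock: 6.82
tcp_pos: [0.373, 0.1271, 0.1966]
tcp_rot: [-0.044, 0.432, 0.899, 0.056]
ft_force: [-0.0, 0.4, -0.4]
width: 0.602
gripper_force: 0.0
```

Emit:
servo_tool([
  [[0,0,0,-1,60],[0,0,0,-1,60],[0,0,0,-1,60],[0,0,0,-1,60],[0,0,0,-1,60]],
])

```text
clock: 7.23
tcp_pos: [0.3731, 0.127, 0.1966]
tcp_rot: [-0.031, 0.227, 0.971, 0.064]
ft_force: [0.8, -0.5, 0.2]
width: 0.6
gripper_force: 0.0
```

Emit:
servo_tool([
  [[0,0,0,-1,60],[0,0,0,-1,60],[0,0,0,-1,60],[0,0,0,-1,60],[0,0,0,-1,60]],
])

```text
clock: 7.65
tcp_pos: [0.373, 0.127, 0.1966]
tcp_rot: [-0.017, 0.011, 0.997, 0.069]
ft_force: [-0.7, -0.4, -0.2]
width: 0.6
gripper_force: 0.0
```

Emit:
servo_tool([
  [[0,0,0,-1,60],[0,0,0,-1,60],[0,0,0,-1,60],[0,0,0,-1,60],[0,0,0,-1,60]],
])

```text
clock: 8.07
tcp_pos: [0.373, 0.127, 0.1966]
tcp_rot: [-0.001, -0.205, 0.976, 0.071]
ft_force: [0.6, 0.4, 0.1]
width: 0.596
gripper_force: 0.0
```

Emit:
servo_tool([
  [[0,0,0,-1,60],[0,0,0,-1,60],[0,0,0,-1,60],[0,0,0,-1,60],[0,0,0,-1,60]],
])

```text
clock: 8.48
tcp_pos: [0.373, 0.1271, 0.1966]
tcp_rot: [0.014, -0.411, 0.909, 0.07]
ft_force: [-0.0, -0.4, -0.1]
width: 0.601
gripper_force: 0.0
```

Emit:
servo_tool([
  [[0,0,0,-1,60],[0,0,0,-1,60],[0,0,0,-1,60],[0,0,0,-1,60],[0,0,0,-1,60]],
])

```text
clock: 8.9
tcp_pos: [0.3731, 0.1271, 0.1966]
tcp_rot: [0.029, -0.598, 0.798, 0.065]
ft_force: [-0.2, -0.5, 0.1]
width: 0.601
gripper_force: 0.0
```

Emit:
servo_tool([
  [[0,0,0,-1,60],[0,0,0,-1,60],[0,0,0,-1,60],[0,0,0,-1,60],[0,0,0,-1,60]],
])

```text
clock: 9.32
tcp_pos: [0.373, 0.1271, 0.1966]
tcp_rot: [-0.042, 0.757, -0.65, -0.057]
ft_force: [0.6, 0.3, -0.3]
width: 0.603
gripper_force: 0.0
```

Emit:
servo_tool([
  [[0,0,0,-1,60],[0,0,0,-1,60],[0,0,0,-1,60],[0,0,0,-1,60],[0,0,0,-1,60]],
])

```text
clock: 9.73
tcp_pos: [0.373, 0.127, 0.1966]
tcp_rot: [-0.054, 0.88, -0.47, -0.047]
ft_force: [-0.1, 0.1, -0.8]
width: 0.602
gripper_force: 0.0
```

Emit:
servo_tool([
  [[0,0,0,-1,60],[0,0,0,-1,60],[0,0,0,-1,60],[0,0,0,-1,60],[0,0,0,-1,60]],
])

```text
clock: 10.15
tcp_pos: [0.3731, 0.127, 0.1966]
tcp_rot: [-0.062, 0.961, -0.269, -0.034]
ft_force: [0.4, -0.0, 0.0]
width: 0.598
gripper_force: 0.0
```

Emit:
servo_tool([
  [[0,0,0,-1,60],[0,0,0,-1,60],[0,0,0,-1,60],[0,0,0,-1,60],[0,0,0,-1,60]],
])

```text
clock: 10.57
tcp_pos: [0.373, 0.1271, 0.1966]
tcp_rot: [-0.068, 0.996, -0.055, -0.02]
ft_force: [0.4, 0.6, 0.4]
width: 0.601
gripper_force: 0.0
```

Emit:
servo_tool([
  [[0,0,0,-1,60],[0,0,0,-1,60],[0,0,0,-0.5,60],[0,0.4,0,0,60],[0,0.4,0,0,60]],
])

```text
clock: 10.98
tcp_pos: [0.3764, 0.0956, 0.1921]
tcp_rot: [-0.07, 0.996, 0.053, -0.012]
ft_force: [-0.2, -0.4, 0.7]
width: 0.599
gripper_force: 0.0
```

```bash
python3 - <<'E'
from h import *
o=robot.get_obs();print(o['q'],o['tcp_pos'],o['tcp_rot'])
E
```

```text
[ 0.13797123  0.05100326 -0.33348096  1.1986628   0.14178332 -3.11097503] [0.37644336 0.09556912 0.19214384] [-0.07006083  0.99605608  0.05307847 -0.01210151]
```

Emit:
servo_tool([
  [[0,0.7,0,0,60],[0,0.7,0,0,60],[0,0.7,0,0,60],[0,0.7,0,0,60],[0,0.7,0,0,60]],
])

```text
clock: 11.4
tcp_pos: [0.3819, 0.0328, 0.175]
tcp_rot: [-0.039, 0.999, 0.011, -0.01]
ft_force: [0.7, -0.2, 0.5]
width: 0.597
gripper_force: 0.0
```

```bash
python3 - <<'E'
from h import *
o=robot.get_obs();print(o['q'],o['tcp_pos'],o['tcp_rot'])
E
```

```text
[ 0.02411177  0.06106967 -0.36421832  1.16360943  0.07787569 -3.13991186] [0.38194731 0.03282947 0.17496876] [-0.03880655  0.9991422   0.010854   -0.0095448 ]
```

Emit:
servo_tool([
  [[0,0.7,-0.1,0,60],[0,0.7,-0.1,0,60],[0,0.7,-0.1,0,60],[0,0.7,-0.1,0,60],[0,0.7,-0.1,0,60]],
])

```text
clock: 11.82
tcp_pos: [0.383, -0.0239, 0.1886]
tcp_rot: [-0.004, 0.999, -0.035, -0.009]
ft_force: [0.2, -0.2, 0.4]
width: 0.597
gripper_force: 0.0
```

```bash
python3 - <<'E'
from h import *
o=robot.get_obs();print(o['q'],o['tcp_pos'],o['tcp_rot'])
E
```

```text
[-0.06887916  0.05167584 -0.3342432   1.20298855  0.00833201 -3.14050722] [ 0.38303485 -0.02389018  0.18860291] [-0.00447032  0.99933721 -0.03501113 -0.00890904]
```

Emit:
servo_tool([
  [[0,0,0,1,60],[0,0,0,1,60],[0,0,0,1,60],[0,0,0,1,60],[0,0,0,1,60]],
])

```text
clock: 12.23
tcp_pos: [0.3831, -0.0235, 0.1885]
tcp_rot: [-0.003, 0.968, -0.252, -0.01]
ft_force: [0.2, 0.9, -0.3]
width: 0.603
gripper_force: 0.0
```

Emit:
servo_tool([
  [[0,0,0,1,60],[0,0,0,1,60],[0,0,0,1,60],[0,0,0,1,60],[0,0,0,1,60]],
])

```text
clock: 12.65
tcp_pos: [0.3831, -0.0234, 0.1885]
tcp_rot: [-0.001, 0.89, -0.456, -0.01]
ft_force: [-0.1, -1.1, -1.1]
width: 0.603
gripper_force: 0.0
```

Emit:
servo_tool([
  [[0,0,0,1,60],[0,0,0,1,60],[0,0,0,1,60],[0,0,0,1,60],[0,0,0,1,60]],
])

```text
clock: 13.07
tcp_pos: [0.3831, -0.0234, 0.1885]
tcp_rot: [0.002, 0.77, -0.638, -0.01]
ft_force: [-0.4, -0.1, -0.5]
width: 0.6
gripper_force: 0.0
```

Emit:
servo_tool([
  [[0,0,0,1,60],[0,0,0,1,60],[0,0,0,1,60],[0,0,0,1,60],[0,0,0,1,60]],
])

```text
clock: 13.48
tcp_pos: [0.3831, -0.0234, 0.1885]
tcp_rot: [-0.004, -0.614, 0.789, 0.009]
ft_force: [0.2, 0.1, 0.7]
width: 0.603
gripper_force: 0.0
```

Emit:
servo_tool([
  [[0,0,0,1,60],[0,0,0,1,60],[0,0,0,1,60],[0,0,0,1,60],[0,0,0,1,60]],
])

```text
clock: 13.9
tcp_pos: [0.3831, -0.0234, 0.1885]
tcp_rot: [-0.006, -0.429, 0.903, 0.008]
ft_force: [-0.6, 0.2, -0.3]
width: 0.604
gripper_force: 0.0
```

Emit:
servo_tool([
  [[0,0,0,1,60],[0,0,0,1,60],[0,0,0,1,60],[0,0,0,1,60],[0,0,0,1,60]],
])

```text
clock: 14.32
tcp_pos: [0.3831, -0.0234, 0.1885]
tcp_rot: [-0.007, -0.223, 0.975, 0.007]
ft_force: [-0.2, 0.2, -0.2]
width: 0.597
gripper_force: 0.0
```

Emit:
servo_tool([
  [[0,0,0,1,60],[0,0,0,1,60],[-0.2,0.6,0,0,60],[-0.2,0.7,0,0,60],[-0.2,0.7,0,0,60]],
])

```text
clock: 14.73
tcp_pos: [0.3842, 0.0607, 0.1895]
tcp_rot: [-0.008, -0.138, 0.99, 0.006]
ft_force: [1.1, -0.4, -0.2]
width: 0.602
gripper_force: 0.0
```

Emit:
servo_tool([
  [[-0.2,0.7,0,0,60],[-0.2,0.7,0,0,60],[-0.2,0.7,0,0,60],[-0.2,0.7,0,0,60],[-0.2,0.7,0,0,60]],
])

```text
clock: 15.15
tcp_pos: [0.3837, 0.2073, 0.1911]
tcp_rot: [-0.008, -0.14, 0.99, 0.006]
ft_force: [0.4, -0.6, 0.5]
width: 0.602
gripper_force: 0.0
```

Emit:
servo_tool([
  [[-0.2,0.7,0,0,60],[-0.2,0.7,0,0,60],[-0.2,0.7,0,0,60],[-0.2,0.7,0,0,60],[0,0,0,0,60]],
])

```text
clock: 15.57
tcp_pos: [0.3839, 0.3271, 0.1921]
tcp_rot: [-0.007, -0.142, 0.99, 0.008]
ft_force: [0.2, -0.1, 0.7]
width: 0.6
gripper_force: 0.0
```

```bash
cat >> h.py <<'E'
def rel(x,y,z,yaw=None):
    "shift in tool axes (units) to world target; turn units to reach scoop-yaw"
    from scipy.spatial.transform import Rotation as Ro
    o=robot.get_obs();w=o['tcp_rot'];R=Ro.from_quat([w[1],w[2],w[3],w[0]]).as_matrix()
    phi=np.degrees(np.arctan2(R[1,0],R[0,0]))
    print('t',o['clock'],'tcp',o['tcp_pos'].round(4),'phi',phi.round(1),'zax',R[:,2].round(3),'units',(R.T@(np.array([x,y,z])-o['tcp_pos'])/.04).round(3),'q6',o['q'][5].round(2), 'F',o['ft_force'].round(1))
    if yaw is not None: print('turn',(((phi-yaw+180)%360-180)/5).round(2))
E
python3 - <<'E'
from h import *
rel(.3862,.326,.081,196.3)
E
```

```text
t 15.5667 tcp [0.3839 0.3271 0.1921] phi -163.7 zax [-0.016  0.014 -1.   ] units [-0.079 -0.093  2.777] q6 0.41 F [ 0.2 -0.1  0.7]
turn 0.0
```

Emit:
servo_tool([
  [[-0.04,-0.05,0.5,0,60],[-0.04,-0.04,0.7,0,60],[0,0,0.7,0,60],[0,0,0.5,0,60],[0,0,0.3,0,60]],
])

```text
clock: 15.98
tcp_pos: [0.3844, 0.3194, 0.0814]
tcp_rot: [-0.01, -0.139, 0.99, 0.005]
ft_force: [0.1, 0.0, 0.0]
width: 0.604
gripper_force: 0.0
```

Emit:
servo_tool([
  [[0,0,0.05,0,60],[0,0,0,0,10],[0,0,0,0,0],[0,0,0,0,0],[0,0,0,0,0]],
], newtons=100)

```text
clock: 16.4
tcp_pos: [0.3863, 0.3221, 0.0831]
tcp_rot: [-0.007, -0.14, 0.99, 0.007]
ft_force: [0.8, 1.3, 2.6]
width: 0.196
gripper_force: 97.8
```

Emit:
servo_tool([
  [[0,0,0,0,0],[0,0,0,0,0],[0,0,-0.05,0,0],[0,0,-0.2,0,0],[0,0,-0.3,0,0]],
])

```text
clock: 16.82
tcp_pos: [0.3841, 0.3198, 0.1027]
tcp_rot: [-0.01, -0.14, 0.99, 0.005]
ft_force: [-0.6, -0.2, -2.2]
width: 0.198
gripper_force: 97.5
```

```bash
python3 - <<'E'
from h import *
# feeder goal: feeder frame s=85,y=-4 yaw 4.9
a=np.radians(4.9);g=np.array([.5497,.0066])+[.080*np.cos(a)+.004*np.sin(a),.080*np.sin(a)-.004*np.cos(a)];print(g)
rel(g[0],g[1],.24,184.9);print(robot.get_obs()['gripper_force'])
shot("scene","s1")
E
```

```text
[0.62974929 0.00944797]
t 16.8167 tcp [0.3841 0.3198 0.1027] phi -163.9 zax [-0.022  0.008 -1.   ] units [-3.685 -9.109 -3.626] q6 0.4 F [-0.6 -0.2 -2.2]
turn 2.24
97.4553894996643
```

View pics/s1.png

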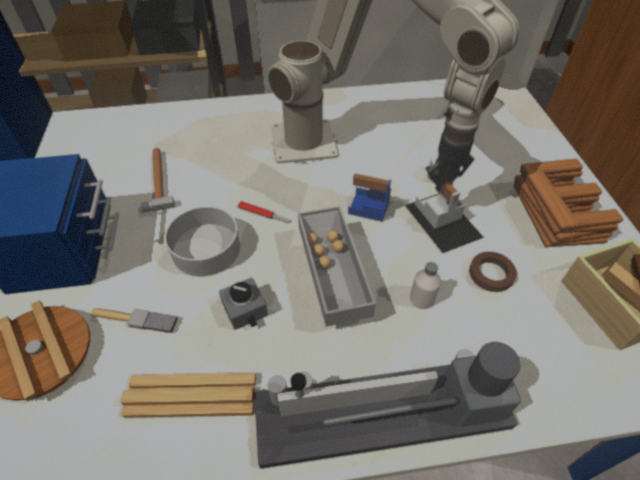

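The scoop is held at (450,205), level and just off its mat. I carry it over to the empty end of the trough.

Emit:
servo_tool([
  [[0,0,-0.5,0,0],[0,0,-0.7,0,0],[0,0,-0.9,0,0],[0,0,-0.8,0,0],[-0.1,-0.2,-0.5,0,0]],
])

```text
clock: 17.28
tcp_pos: [0.3941, 0.3142, 0.2429]
tcp_rot: [-0.007, -0.141, 0.99, 0.008]
ft_force: [-0.0, -0.4, -1.8]
width: 0.194
gripper_force: 97.9
```

Emit:
servo_tool([
  [[-0.2,-0.5,0,0,0],[-0.3,-0.8,0,0,0],[-0.3,-0.8,0,0,0],[-0.3,-0.8,0,0,0],[-0.3,-0.8,0,0,0]],
])

```text
clock: 17.7
tcp_pos: [0.4891, 0.185, 0.2362]
tcp_rot: [-0.009, -0.14, 0.99, 0.007]
ft_force: [0.6, 1.3, -2.1]
width: 0.195
gripper_force: 98.0
```

Emit:
servo_tool([
  [[-0.3,-0.8,0,0,0],[-0.3,-0.8,0,0,0],[-0.3,-0.8,0,0,0],[-0.3,-0.8,0,0,0],[-0.3,-0.8,0,0,0]],
])

```text
clock: 18.12
tcp_pos: [0.5911, 0.0477, 0.2325]
tcp_rot: [-0.009, -0.14, 0.99, 0.007]
ft_force: [-0.4, 1.3, -2.0]
width: 0.191
gripper_force: 98.0
```

Emit:
servo_tool([
  [[-0.3,-0.6,0,0.5,0],[-0.3,-0.2,0,0.6,0],[-0.1,0,0,0.6,0],[0,0,0,0.54,0],[0,0,0,0,0]],
])

```text
clock: 18.53
tcp_pos: [0.6263, 0.0248, 0.231]
tcp_rot: [-0.01, -0.042, 0.999, 0.006]
ft_force: [0.0, -0.5, -2.0]
width: 0.2
gripper_force: 98.0
```

```bash
python3 - <<'E'
from h import *
rel(.6297,.0094,.121,184.9);print(robot.get_obs()['gripper_force'])
c,im,d=shot("top","t2");P=cloud(c,d);Z=P[...,2];hsv=cv2.cvtColor(im,cv2.COLOR_RGB2HSV)
cs,ims,ds=shot("scene","s2")
def rect(q):
    return [np.round(v,1) for v in cv2.minAreaRect((q[:,:2]*1000).astype(np.float32))]
m=np.zeros_like(Z,bool);m[100:300,230:370]=1
for z0 in(.14,.16,.18,.2,.22,.24): 
    k=m&(Z>z0)&(Z<z0+.02)
    if k.sum()>20: print(z0,k.sum(),rect(P[k]))
a=np.hstack([cv2.resize(im[110:300,230:380],(400,506)),cv2.resize(ims[130:340,270:440],(400,506))]);cv2.imwrite("pics/c2.png",a[:,:,::-1])
E
```

```text
t 18.5333 tcp [0.6263 0.0248 0.231 ] phi -175.2 zax [-0.02   0.011 -1.   ] units [-0.105 -0.424  2.743] q6 -0.05 F [ 0.  -0.5 -2. ]
turn -0.02
97.96952247619629
```

View pics/c2.png

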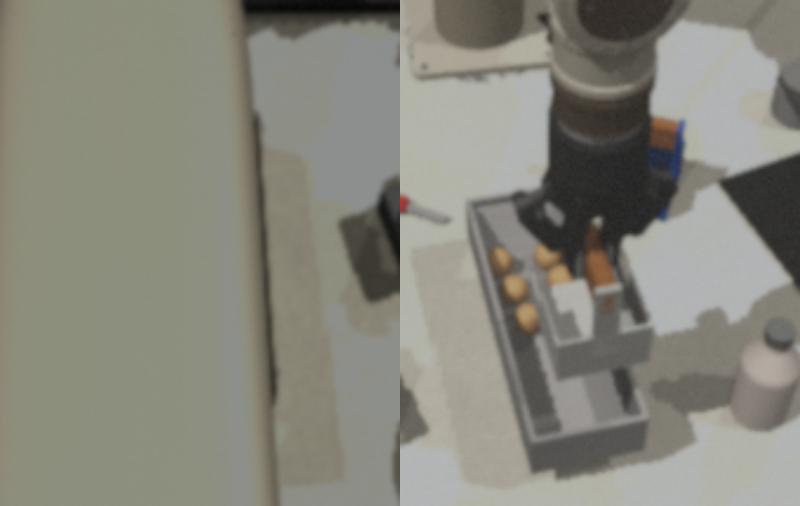

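Emit:
servo_tool([
  [[-0.05,-0.19,0.2,0,0],[-0.05,-0.19,0.3,0,0],[0,0,0.4,0,0],[0,0,0.4,0,0],[0,0,0,0,0]],
])

```text
clock: 19.05
tcp_pos: [0.6283, 0.0107, 0.1756]
tcp_rot: [-0.013, -0.043, 0.999, 0.006]
ft_force: [-2.5, -0.0, -3.4]
width: 0.19
gripper_force: 97.9
```

```bash
python3 - <<'E'
from h import *
rel(.6297,.0114,.121,184.9)
cs,ims,ds=shot("scene","s3");P=cloud(cs,ds)
a=np.radians(4.9);R=np.array([[np.cos(a),np.sin(a)],[-np.sin(a),np.cos(a)]])
F=P.copy();F[...,:2]=(P[...,:2]-[.5497,.0066])@R.T;F*=1000
# trough rim: check y extents near rim height, between x 140..150 (far wall) ; scoop back wall outer face x>~? 
z=F[...,2];x=F[...,0];y=F[...,1]
k=(abs(x)<160)&(abs(y)<70)
for nm,zz in(("rim",(90,98)),("scoop backwall",(112,140))):
    q=k&(z>zz[0])&(z<zz[1]);Q=F[q];print(nm,len(Q),np.percentile(Q,[1,50,99],axis=0).round(1).tolist())
q=k&(z>108)&(z<140)&(x>100);Q=F[q];print(Q.min(0).round(1),Q.max(0).round(1))
Q2=Q[Q[:,0]>Q[:,0].max()-6];print('yaw of backwall',np.polyfit(Q2[:,1],Q2[:,0],1), np.percentile(Q2[:,1],[1,99]))
for lo in(-140,-100,100,130):
    q=(x>lo)&(x<lo+20)&(z>90)&(z<98)&(abs(y)<70);Q=F[q]
    if len(Q): print(lo,len(Q),np.percentile(Q[:,1],[1,99]).round(1), [np.median(Q[s*Q[:,1]>40][:,1]).round(1) for s in(-1,1)])
cv2.imwrite("pics/c3.png",cv2.resize(ims[130:340,270:440],(486,600))[:,:,::-1])
E
```

```text
t 19.05 tcp [0.6283 0.0107 0.1756] phi -175.1 zax [-0.025  0.011 -1.   ] units [-0.07  -0.002  1.364] q6 -0.07 F [-2.5 -0.  -3.4]
turn 0.0
rim 554 [[-151.9, -54.6, 90.3], [80.7, -40.2, 95.0], [149.3, 55.4, 97.8]]
scoop backwall 447 [[35.6, -43.1, 112.2], [129.0, 0.1, 126.2], [131.5, 40.7, 139.4]]
[100.1 -43.  108.1] [132.1  41.4 140. ]
yaw of backwall [-3.03970182e-03  1.29666955e+02] [-42.64861193  39.95049808]
-140 14 [-54.4 -49.7] [np.float64(-52.8), np.float64(nan)]
-100 15 [-54.3 -49.4] [np.float64(-52.2), np.float64(nan)]
100 41 [-54.5  55.1] [np.float64(-52.3), np.float64(53.5)]
130 193 [-54.3  54.2] [np.float64(-50.4), np.float64(50.9)]
  return _methods._mean(a, axis=axis, dtype=dtype,
  ret = ret.dtype.type(ret / rcount)
```

View pics/c3.png

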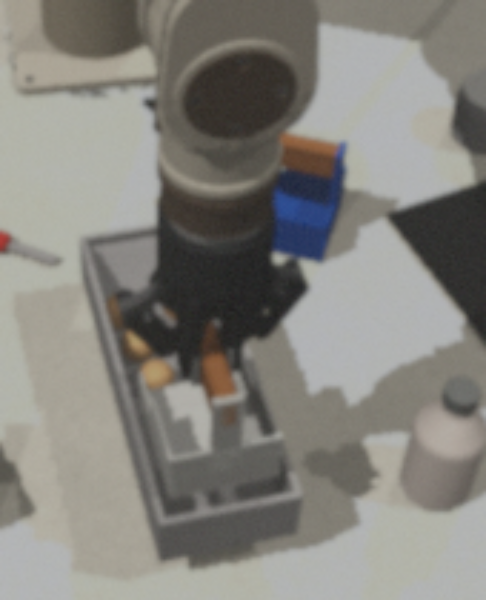

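The picture shows the scoop centred over the empty end of the trough, mouth towards the plugs and clear of both walls. I lower it.

Emit:
servo_tool([
  [[0,0,0.3,0,0],[0,0,0.4,0,0],[0,0,0.3,0,0],[0,0,0.2,0,0],[0,0,0.05,0,0]],
])

```text
clock: 19.52
tcp_pos: [0.6294, 0.0117, 0.1291]
tcp_rot: [-0.01, -0.043, 0.999, 0.006]
ft_force: [-0.2, 0.1, -3.0]
width: 0.199
gripper_force: 97.9
```

Emit:
servo_tool([
  [[0,0,0.05,0,0],[0,0,0.03,0,0],[0,0,0,0,0],[0,0,0,0,0],[0,0,0,0,0]],
])

```text
clock: 19.93
tcp_pos: [0.6304, 0.0117, 0.1275]
tcp_rot: [-0.008, -0.043, 0.999, 0.006]
ft_force: [0.7, -0.4, -2.3]
width: 0.193
gripper_force: 97.9
```

Emit:
servo_tool([
  [[0,0,0.05,0,0],[0,0,0.05,0,0],[0,0,0.03,0,0],[0,0,0,0,0],[0,0,0,0,0]],
])

```text
clock: 20.35
tcp_pos: [0.63, 0.0118, 0.1222]
tcp_rot: [-0.008, -0.043, 0.999, 0.006]
ft_force: [-1.5, -0.7, 1.8]
width: 0.198
gripper_force: 98.3
```

Emit:
servo_tool([
  [[0,0,0.03,0,0],[0,0,0.03,0,0],[0,0,0,0,0],[0,0,0,0,0],[0,0,0,0,0]],
])

```text
clock: 20.77
tcp_pos: [0.6303, 0.012, 0.1219]
tcp_rot: [-0.007, -0.043, 0.999, 0.006]
ft_force: [-4.5, 1.3, 11.7]
width: 0.193
gripper_force: 99.9
```

Emit:
servo_tool([
  [[0.1,0,-0.01,0,0],[0.15,0,0.003,0,0],[0.15,0,0.003,0,0],[0.15,0,0.003,0,0],[0.15,0,0.003,0,0]],
])

```text
clock: 21.18
tcp_pos: [0.6047, 0.0094, 0.1219]
tcp_rot: [-0.005, -0.043, 0.999, 0.006]
ft_force: [3.3, 0.7, 5.9]
width: 0.191
gripper_force: 99.2
```

Emit:
servo_tool([
  [[0.15,0,0.003,0,0],[0.15,0,0.003,0,0],[0.15,0,0.003,0,0],[0.15,0,0.003,0,0],[0.15,0,0.003,0,0]],
])

```text
clock: 21.6
tcp_pos: [0.575, 0.0069, 0.1219]
tcp_rot: [-0.005, -0.043, 0.999, 0.006]
ft_force: [2.7, 0.5, 6.1]
width: 0.198
gripper_force: 99.2
```

Emit:
servo_tool([
  [[0.15,0,0.003,0,0],[0.15,0,0.003,0,0],[0.15,0,0.003,0,0],[0.15,0,0.003,0,0],[0.15,0,0.003,0,0]],
])

```text
clock: 22.02
tcp_pos: [0.5454, 0.0044, 0.1219]
tcp_rot: [-0.004, -0.043, 0.999, 0.006]
ft_force: [2.8, 1.1, 7.6]
width: 0.198
gripper_force: 99.3
```

Emit:
servo_tool([
  [[0.15,0,0.003,0,0],[0.15,0,0.003,0,0],[0.15,0,0.003,0,0],[0.1,0,0.002,0,0],[0.1,0,0.002,0,0]],
])

```text
clock: 22.43
tcp_pos: [0.5197, 0.0021, 0.1219]
tcp_rot: [-0.004, -0.043, 0.999, 0.006]
ft_force: [4.2, 0.5, 7.2]
width: 0.2
gripper_force: 99.6
```

```bash
cat >> h.py <<'E'
def feed(P):
    a=np.radians(4.9);R=np.array([[np.cos(a),np.sin(a)],[-np.sin(a),np.cos(a)]]);F=P.copy()
    F[...,:2]=(P[...,:2]-[.5497,.0066])@R.T;return F*1000
E
python3 - <<'E'
from h import *
rel(.6297,.0114,.121,184.9)
cs,ims,ds=shot("scene","s4");c,im,d=shot("wrist","w4");c2,im2,d2=shot("top","t4")
for cc,I,D in((cs,ims,ds),(c,im,d)):
    F=feed(cloud(cc,D));h=cv2.cvtColor(I,cv2.COLOR_RGB2HSV)
    q=(abs(F[...,0])<160)&(abs(F[...,1])<50)&(F[...,2]>115)&(F[...,2]<170);
    if q.sum(): print(F[q].max(0).round(),F[q].min(0).round())
a=np.hstack([cv2.resize(ims[130:340,270:440],(400,494)),cv2.resize(im,(400,300))[:, :] if 0 else np.vstack([cv2.resize(im,(400,300)),cv2.resize(im2[110:300,200:440],(400,194))])]);cv2.imwrite("pics/c4.png",a[:,:,::-1])
E
```

```text
t 22.4333 tcp [0.5197 0.0021 0.1219] phi -175.1 zax [-0.009  0.011 -1.   ] units [-2.759e+00 -4.000e-03  1.000e-03] q6 -0.09 F [4.2 0.5 7.2]
turn 0.0
[ 25.  28. 170.] [-54. -39. 115.]
[ 17.  38. 170.] [-78. -42. 126.]
```

View pics/c4.png

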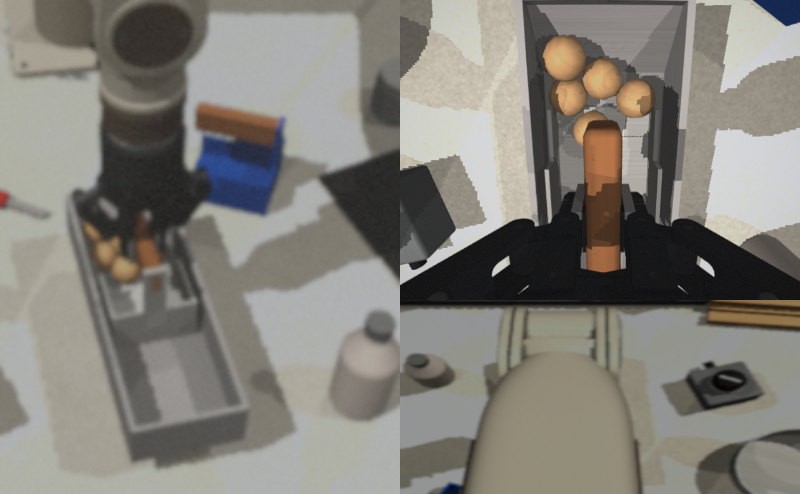

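The wrist view shows all five plugs at the mouth: one in the tray at (590,125), three at the lip and one up on the ramp at (565,60). I push on towards the ramp.

Emit:
servo_tool([
  [[0.15,0,0.002,0,0],[0.15,0,0.002,0,0],[0.15,0,0.002,0,0],[0.1,0,0,0,0],[0.05,0,0,0,0]],
])

```text
clock: 23.0
tcp_pos: [0.4956, 0.0, 0.1219]
tcp_rot: [-0.004, -0.043, 0.999, 0.006]
ft_force: [3.9, 0.7, 6.0]
width: 0.199
gripper_force: 99.4
```

```bash
cat >> h.py <<'E'
def plugs(name):
    c,im,d=shot("wrist",name);F=feed(cloud(c,d));h=cv2.cvtColor(im,cv2.COLOR_RGB2HSV)
    m=((h[...,0]>9)&(h[...,0]<22)&(h[...,1]>90)&(h[...,2]>90)&(F[...,2]<125)).astype(np.uint8)
    dt=cv2.distanceTransform(m,cv2.DIST_L2,5);mx=(dt==cv2.dilate(dt,np.ones((25,25))))&(dt>10)
    n,l,s,ce=cv2.connectedComponentsWithStats(mx.astype(np.uint8))
    for i in range(1,n):
        u,v=ce[i].astype(int);print('plug px',u,v,'feeder xyz top',F[v,u].round(),'r',dt[v,u].round(1))
E
python3 - <<'E'
from h import *
rel(.5497,.0066,.121,184.9);plugs("w5")
E
```

```text
t 23.0 tcp [0.4956 0.     0.1219] phi -175.1 zax [-0.009  0.011 -1.   ] units [-1.362  0.048  0.011] q6 -0.09 F [3.9 0.7 6. ]
turn 0.0
plug px 255 99 feeder xyz top [-133.  -27.  100.] r 11.4
plug px 257 101 feeder xyz top [-132.  -27.  101.] r 11.4
plug px 277 119 feeder xyz top [-125.  -19.  101.] r 19.4
plug px 251 125 feeder xyz top [-123.  -29.  101.] r 15.2
plug px 338 134 feeder xyz top [-120.    5.   90.] r 18.0
plug px 318 157 feeder xyz top [-110.   -3.   89.] r 12.8
plug px 373 157 feeder xyz top [-109.   22.   75.] r 13.4
plug px 352 162 feeder xyz top [-108.   11.   83.] r 16.0
plug px 259 167 feeder xyz top [-105.  -30.   80.] r 13.2
plug px 286 172 feeder xyz top [-103.  -18.   79.] r 15.0
plug px 365 192 feeder xyz top [-93.  18.  75.] r 10.8
```

View pics/w5.png

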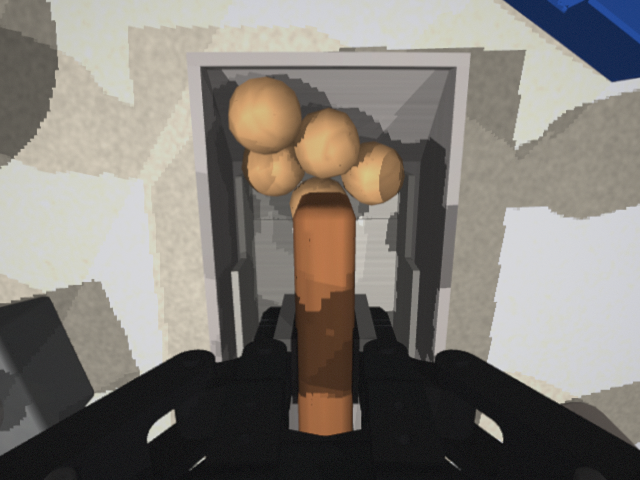

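The wrist view shows one plug behind the lip under the handle, two at the lip at (272,170) and (372,172), and two higher on the ramp at (265,115) and (328,143). I ride the lip up the ramp to undercut them.

Emit:
servo_tool([
  [[0.08,0,0,0,0],[0.1,0,-0.08,0,0],[0.1,0,-0.1,0,0],[0.1,0,-0.1,0,0],[0.1,0,-0.1,0,0]],
])

```text
clock: 23.47
tcp_pos: [0.4763, -0.0018, 0.1361]
tcp_rot: [-0.005, -0.043, 0.999, 0.006]
ft_force: [9.3, -0.8, -5.1]
width: 0.197
gripper_force: 97.8
```

Emit:
servo_tool([
  [[0.1,0,-0.1,0,0],[0.1,0,-0.1,0,0],[0.1,0,-0.1,0,0],[0.1,0,-0.1,0,0],[0,0,0,0,0]],
])

```text
clock: 23.88
tcp_pos: [0.4595, -0.0033, 0.153]
tcp_rot: [-0.006, -0.043, 0.999, 0.006]
ft_force: [3.5, 0.5, 5.1]
width: 0.197
gripper_force: 99.0
```

```bash
python3 - <<'E'
from h import *
rel(.5497,.0066,.121,184.9);plugs("w6")
E
```

```text
t 23.8833 tcp [ 0.4595 -0.0033  0.153 ] phi -175.1 zax [-0.013  0.011 -1.   ] units [-2.278  0.045  0.772] q6 -0.1 F [3.5 0.5 5.1]
turn 0.0
plug px 272 135 feeder xyz top [-156.  -23.  121.] r 13.0
plug px 248 141 feeder xyz top [-153.  -33.  122.] r 11.4
plug px 312 178 feeder xyz top [-137.   -6.  109.] r 12.6
plug px 336 180 feeder xyz top [-135.    5.  107.] r 12.0
plug px 376 210 feeder xyz top [-121.   24.  108.] r 13.6
plug px 264 232 feeder xyz top [-111.  -29.  108.] r 15.4
```

View pics/w6.png

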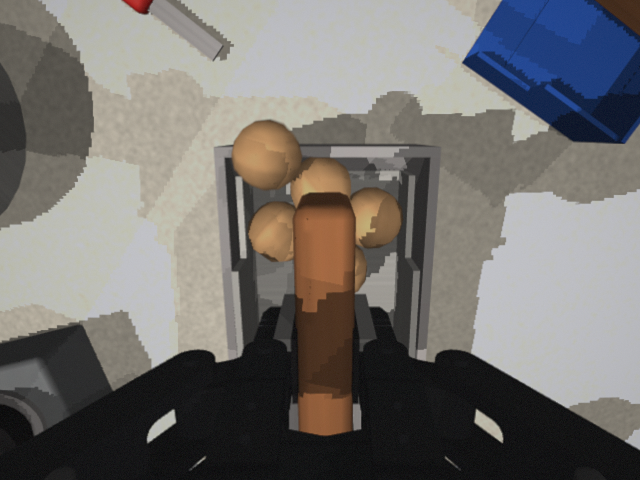

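The wrist view shows four plugs over the tray, but one at (267,155) sits high near the rim of the end wall. I locate it exactly before moving on.

```bash
python3 - <<'E'
from h import *
c,im,d=load("w6");o=-c[2].T@c[3];print('cam feeder',feed(o[None])[0].round(), 'axis',c[2][2].round(2))
F=feed(cloud(c,d))
p=F[125:186,236:300].reshape(-1,3);p=p[p[:,2]>96];A=np.c_[2*p,np.ones(len(p))];s=np.linalg.lstsq(A,(p**2).sum(1),rcond=None)[0];ctr=s[:3];print('sphere fit',ctr.round(1),np.sqrt(s[3]+ctr@ctr).round(1),len(p))
for z in(105,110): print(z,feed(plane(c,[[267,155]],z/1000)).round(1))
print('end wall rim pts', [F[v,420].round(0).tolist() for v in(147,150,154,158)])
E
```

```text
cam feeder [-156.   -3.  296.] axis [ 0.26  0.03 -0.96]
sphere fit [-129.7  -15.5  196.8] 80.5 3663
105 [[-146.7  -27.1  105. ]]
110 [[-147.   -26.4  110. ]]
end wall rim pts [[-150.0, 46.0, 95.0], [-149.0, 46.0, 95.0], [-147.0, 46.0, 95.0], [-144.0, 49.0, 84.0]]
```

Emit:
servo_tool([
  [[0,0,0,0,0],[-0.02,0,0,0,0],[-0.02,0,0,0,0],[-0.02,0,0,0,0],[-0.02,0,0,0,0]],
])

```text
clock: 24.35
tcp_pos: [0.4613, -0.0031, 0.1513]
tcp_rot: [-0.009, -0.043, 0.999, 0.006]
ft_force: [3.2, -0.2, 3.2]
width: 0.199
gripper_force: 99.0
```

```bash
cat >> h.py <<'E'
def blobs(name):
    c,im,d=shot("wrist",name);F=feed(cloud(c,d));h=cv2.cvtColor(im,cv2.COLOR_RGB2HSV)
    m=((h[...,0]>9)&(h[...,0]<22)&(h[...,1]>90)&(h[...,2]>60)&(F[...,2]>55)&(F[...,2]<135)).astype(np.uint8)
    g=cv2.medianBlur(cv2.cvtColor(im,cv2.COLOR_RGB2GRAY),5)*m
    cc=cv2.HoughCircles(g,cv2.HOUGH_GRADIENT,1.5,30,param1=80,param2=22,minRadius=20,maxRadius=45)
    for u,v,r in (cc[0] if cc is not None else []):
        f=F[int(v),int(u)];
        if m[int(v),int(u)]: print('circle',int(u),int(v),int(r),'top',f.round(),'ctr@-14',feed(plane(c,[[u,v]],(f[2]-14)/1000))[0].round())
E
python3 - <<'E'
from h import *
rel(.5497,.0066,.121);blobs("w7")
E
```

```text
t 24.35 tcp [ 0.4613 -0.0031  0.1513] phi -175.1 zax [-0.018  0.011 -1.   ] units [-2.235  0.045  0.721] q6 -0.1 F [ 3.2 -0.2  3.2]
circle 372 212 28 top [-119.   22.  106.] ctr@-14 [-116.   24.   92.]
circle 266 173 39 top [-139.  -25.  122.] ctr@-14 [-137.  -27.  108.]
circle 278 231 29 top [-110.  -22.  108.] ctr@-14 [-107.  -24.   94.]
circle 320 185 30 top [-132.   -3.  107.] ctr@-14 [-130.   -3.   93.]
```

The high plug rolled inward to x = -137, and four plugs now stand on the tray floor. I retract slowly to let it drop, then stop hard to shift the plugs deeper.

Emit:
servo_tool([
  [[-0.04,0,0,0,0],[-0.04,0,0,0,0],[-0.04,0,0,0,0],[-0.04,0,0,0,0],[0,0,0,0,0]],
])

```text
clock: 24.82
tcp_pos: [0.4658, -0.0024, 0.1497]
tcp_rot: [-0.011, -0.043, 0.999, 0.006]
ft_force: [-0.1, -0.5, -2.0]
width: 0.2
gripper_force: 97.9
```

```bash
python3 - <<'E'
from h import *
rel(.5497,.0066,.121);blobs("w8")
E
```

```text
t 24.8167 tcp [ 0.4658 -0.0024  0.1497] phi -175.1 zax [-0.022  0.011 -1.   ] units [-2.124  0.037  0.672] q6 -0.1 F [-0.1 -0.5 -2. ]
circle 374 212 28 top [-114.   23.  104.] ctr@-14 [-112.   25.   90.]
circle 264 167 32 top [-137.  -26.  121.] ctr@-14 [-136.  -27.  107.]
circle 276 228 27 top [-107.  -23.  105.] ctr@-14 [-103.  -24.   91.]
circle 318 179 29 top [-130.   -3.  105.] ctr@-14 [-129.   -3.   91.]
```

Emit:
servo_tool([
  [[-0.15,0,0,0,0],[-0.3,0,0,0,0],[-0.45,0,0,0,0],[-0.6,0,0,0,0],[-0.6,0,0,0,0]],
])

```text
clock: 25.28
tcp_pos: [0.5516, 0.0048, 0.1495]
tcp_rot: [-0.009, -0.043, 0.999, 0.006]
ft_force: [0.7, -0.9, -2.7]
width: 0.196
gripper_force: 97.9
```

Emit:
servo_tool([
  [[0,0,0,0,0],[0,0,0,0,0],[0,0,0,0,0],[0,0,0,0,0],[0,0,0,0,0]],
])

```text
clock: 25.7
tcp_pos: [0.5505, 0.0047, 0.1502]
tcp_rot: [-0.009, -0.043, 0.999, 0.006]
ft_force: [0.5, -0.0, 1.9]
width: 0.2
gripper_force: 98.6
```

```bash
python3 - <<'E'
from h import *
rel(.5497,.0066,.121);blobs("w9")
E
```

```text
t 25.7 tcp [0.5505 0.0047 0.1502] phi -175.1 zax [-0.018  0.011 -1.   ] units [0.004 0.04  0.731] q6 -0.08 F [ 0.5 -0.   1.9]
circle 273 134 27 top [-65. -27.  74.] ctr@-14 [-65. -28.  60.]
circle 353 161 27 top [-53.  13.  98.] ctr@-14 [-52.  14.  84.]
circle 351 81 25 top [-91.  13.  77.] ctr@-14 [-92.  15.  63.]
```

View pics/w9.png

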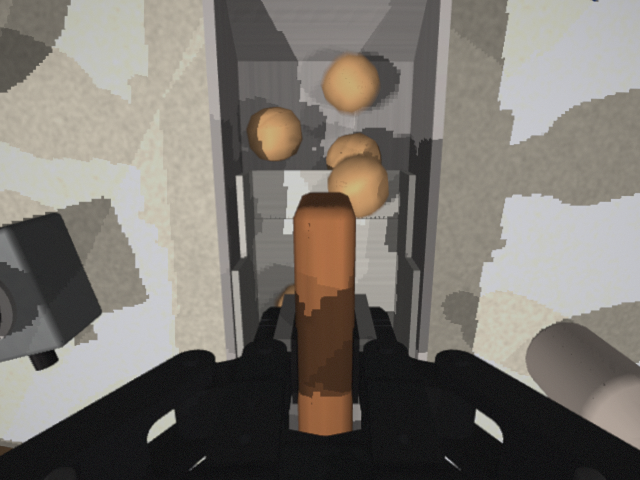

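Two plugs are in the tray: one near the lip at (358,185), one deep at (285,297). The other three stand on the trough floor, one just under the lip. All ten views are used, so I go by numbers from here. I lift a little, retract gently, lower, and scoop again with the two kept aboard.

Emit:
servo_tool([
  [[0,0,-0.1,0,0],[0,0,-0.1,0,0],[-0.05,0,-0.05,0,0],[-0.1,0,-0.002,0,0],[-0.15,0,-0.003,0,0]],
])

```text
clock: 26.17
tcp_pos: [0.5632, 0.0055, 0.1597]
tcp_rot: [-0.009, -0.043, 0.999, 0.006]
ft_force: [0.4, 0.1, -2.7]
width: 0.197
gripper_force: 98.0
```

Emit:
servo_tool([
  [[-0.2,0,-0.004,0,0],[-0.25,0,-0.005,0,0],[-0.3,0,-0.006,0,0],[-0.35,0,-0.007,0,0],[-0.3,0,-0.006,0,0]],
])

```text
clock: 26.58
tcp_pos: [0.6203, 0.0105, 0.1593]
tcp_rot: [-0.009, -0.043, 0.999, 0.006]
ft_force: [0.1, -0.1, -3.1]
width: 0.199
gripper_force: 98.0
```

Emit:
servo_tool([
  [[0,0,0,0,0],[0,0,0.1,0,0],[0,0,0.2,0,0],[0,0,0.25,0,0],[0,0,0.2,0,0]],
])

```text
clock: 27.0
tcp_pos: [0.6172, 0.0106, 0.1282]
tcp_rot: [-0.01, -0.043, 0.999, 0.006]
ft_force: [0.3, -0.7, -2.8]
width: 0.201
gripper_force: 97.9
```

Emit:
servo_tool([
  [[0,0,0.1,0,0],[0,0,0.04,0,0],[0,0,0.02,0,0],[0,0,0,0,0],[0,0,0,0,0]],
])

```text
clock: 27.42
tcp_pos: [0.6186, 0.0108, 0.124]
tcp_rot: [-0.008, -0.043, 0.999, 0.006]
ft_force: [0.1, 0.3, -2.5]
width: 0.201
gripper_force: 97.9
```

```bash
python3 - <<'E'
from h import *
rel(.5497,.0066,.1205);blobs("w10")
E
```

```text
t 27.4167 tcp [0.6186 0.0108 0.124 ] phi -175.1 zax [-0.017  0.011 -1.   ] units [1.725 0.042 0.115] q6 -0.07 F [ 0.1  0.3 -2.5]
circle 351 33 33 top [-39.  11.  75.] ctr@-14 [-42.  13.  61.]
```

Emit:
servo_tool([
  [[0,0,0.05,0,0],[0,0,0.04,0,0],[0.1,0,0.002,0,0],[0.2,0,0.003,0,0],[0.2,0,0.003,0,0]],
])

```text
clock: 27.88
tcp_pos: [0.6006, 0.0092, 0.1219]
tcp_rot: [-0.006, -0.043, 0.999, 0.006]
ft_force: [1.9, 0.1, 4.5]
width: 0.198
gripper_force: 98.9
```

Emit:
servo_tool([
  [[0.2,0,0.003,0,0],[0.2,0,0.003,0,0],[0.2,0,0.003,0,0],[0.2,0,0.003,0,0],[0.2,0,0.003,0,0]],
])

```text
clock: 28.3
tcp_pos: [0.5601, 0.0057, 0.1219]
tcp_rot: [-0.006, -0.043, 0.999, 0.006]
ft_force: [3.5, 0.3, 5.6]
width: 0.199
gripper_force: 99.2
```

Emit:
servo_tool([
  [[0.2,0,0.003,0,0],[0.2,0,0.003,0,0],[0.2,0,0.003,0,0],[0.2,0,0.003,0,0],[0.2,0,0.003,0,0]],
])

```text
clock: 28.72
tcp_pos: [0.5204, 0.0023, 0.1219]
tcp_rot: [-0.006, -0.043, 0.999, 0.006]
ft_force: [2.8, -0.2, 6.2]
width: 0.197
gripper_force: 99.3
```

Emit:
servo_tool([
  [[0.2,0,0.003,0,0],[0.15,0,0.003,0,0],[0.1,0,0.001,0,0],[0.05,0,0,0,0],[0,0,0,0,0]],
])

```text
clock: 29.13
tcp_pos: [0.4999, 0.0005, 0.1218]
tcp_rot: [-0.006, -0.043, 0.999, 0.006]
ft_force: [0.7, 1.3, 6.9]
width: 0.193
gripper_force: 99.4
```

```bash
python3 - <<'E'
from h import *
rel(.4956,0,.1219);blobs("w11")
E
```

```text
t 29.1333 tcp [0.4999 0.0005 0.1218] phi -175.1 zax [-0.013  0.011 -1.   ] units [ 0.108 -0.004 -0.   ] q6 -0.09 F [0.7 1.3 6.9]
circle 374 164 30 top [-102.   22.   76.] ctr@-14 [-101.   24.   62.]
circle 309 162 32 top [-103.   -7.   76.] ctr@-14 [-102.   -7.   62.]
circle 279 215 30 top [-79. -22.  78.] ctr@-14 [-76. -23.  64.]
circle 363 215 20 top [-78.  18.  76.] ctr@-14 [-75.  20.  62.]
```

Emit:
servo_tool([
  [[0.1,0,0,0,0],[0.08,0,0,0,0],[0.1,0,-0.1,0,0],[0.1,0,-0.1,0,0],[0.1,0,-0.1,0,0]],
])

```text
clock: 29.6
tcp_pos: [0.4798, -0.0012, 0.1328]
tcp_rot: [-0.008, -0.043, 0.999, 0.006]
ft_force: [2.7, 0.4, -1.7]
width: 0.195
gripper_force: 98.2
```

Emit:
servo_tool([
  [[0.1,0,-0.1,0,0],[0.1,0,-0.1,0,0],[0.1,0,-0.1,0,0],[0,0,0,0,0],[0,0,0,0,0]],
])

```text
clock: 30.02
tcp_pos: [0.4677, -0.0024, 0.145]
tcp_rot: [-0.009, -0.043, 0.999, 0.006]
ft_force: [1.7, 0.3, 0.9]
width: 0.194
gripper_force: 98.4
```

```bash
python3 - <<'E'
from h import *
rel(.4956,0,.1219);blobs("w12")
E
```

```text
t 30.0167 tcp [ 0.4677 -0.0024  0.145 ] phi -175.1 zax [-0.018  0.011 -1.   ] units [-0.71  -0.005  0.566] q6 -0.1 F [1.7 0.3 0.9]
circle 371 183 30 top [-126.   21.  100.] ctr@-14 [-124.   23.   86.]
circle 311 179 30 top [-128.   -7.  101.] ctr@-14 [-126.   -7.   87.]
circle 279 228 31 top [-105.  -22.  101.] ctr@-14 [-102.  -23.   87.]
```

Emit:
servo_tool([
  [[0.08,0,-0.08,0,0],[0.05,0,-0.06,0,0],[0,0,0,0,0],[0,0,-0.05,0,0],[0,0,-0.1,0,0]],
])

```text
clock: 30.48
tcp_pos: [0.4612, -0.0029, 0.1552]
tcp_rot: [-0.011, -0.042, 0.999, 0.006]
ft_force: [0.4, 1.1, -3.0]
width: 0.199
gripper_force: 97.8
```

Emit:
servo_tool([
  [[0,0,-0.2,0,0],[0,0,-0.25,0,0],[0,0,-0.25,0,0],[0,0,-0.2,0,0],[0,0,-0.1,0,0]],
])

```text
clock: 30.9
tcp_pos: [0.464, -0.0034, 0.1975]
tcp_rot: [-0.008, -0.043, 0.999, 0.006]
ft_force: [0.6, -0.5, -2.1]
width: 0.198
gripper_force: 98.0
```

```bash
python3 - <<'E'
from h import *
rel(.454,-.305,.2);blobs("w13")
E
```

```text
t 30.9 tcp [ 0.464  -0.0034  0.1975] phi -175.1 zax [-0.017  0.011 -1.   ] units [ 0.893 -7.491 -0.139] q6 -0.1 F [ 0.6 -0.5 -2.1]
```

```bash
sed -i 's/F\[...,2\]<135/F[...,2]<165/' h.py; python3 - <<'E'
from h import *
blobs("w14")
E
```

```text
circle 278 249 27 top [-98. -23. 154.] ctr@-14 [-94. -25. 140.]
circle 357 242 28 top [-101.   14.  153.] ctr@-14 [-97.  16. 139.]
```

```bash
python3 - <<'E'
from h import *
c,im,d=load("w14");F=feed(cloud(c,d));h=cv2.cvtColor(im,cv2.COLOR_RGB2HSV)
o=(h[...,0]>5)&(h[...,0]<24)&(h[...,1]>80)&(h[...,2]>40)&(abs(F[...,1])<60)
for z0,z1 in((45,110),(120,160)):
    m=(o&(F[...,2]>z0)&(F[...,2]<z1)).astype(np.uint8);m=cv2.erode(m,np.ones((5,5)))
    n,l,s,ce=cv2.connectedComponentsWithStats(m)
    for i in range(1,n):
        if s[i,4]>100:
            Q=F[l==i];print(z0,ce[i].round(),s[i].tolist(),np.percentile(Q,[2,50,98],axis=0).round().tolist())
E
```

```text
120 [371. 202.] [344, 156, 58, 113, 3335] [[-140.0, 10.0, 144.0], [-124.0, 20.0, 151.0], [-91.0, 33.0, 154.0]]
120 [303. 183.] [280, 164, 57, 50, 1346] [[-137.0, -21.0, 144.0], [-129.0, -12.0, 149.0], [-117.0, 3.0, 153.0]]
120 [275. 251.] [252, 222, 41, 70, 1604] [[-108.0, -36.0, 144.0], [-97.0, -25.0, 151.0], [-76.0, -18.0, 154.0]]
```

Everything is aboard. I carry it sideways to the tub gently.

Emit:
servo_tool([
  [[0,-0.05,0,0,0],[0.01,-0.12,0,0,0],[0.02,-0.2,0,0,0],[0.03,-0.28,0,0,0],[0.04,-0.36,0,0,0]],
])

```text
clock: 31.42
tcp_pos: [0.4629, -0.0447, 0.1954]
tcp_rot: [-0.009, -0.043, 0.999, 0.006]
ft_force: [0.9, 0.2, -2.5]
width: 0.197
gripper_force: 97.8
```

Emit:
servo_tool([
  [[0.05,-0.44,0,0,0],[0.05,-0.5,0,0,0],[0.05,-0.5,0,0,0],[0.05,-0.5,0,0,0],[0.05,-0.5,0,0,0]],
])

```text
clock: 31.83
tcp_pos: [0.461, -0.1441, 0.1945]
tcp_rot: [-0.009, -0.042, 0.999, 0.006]
ft_force: [0.8, -0.0, -2.8]
width: 0.195
gripper_force: 97.8
```

Emit:
servo_tool([
  [[0.05,-0.5,0,0,0],[0.05,-0.5,0,0,0],[0.05,-0.5,0,0,0],[0.05,-0.5,0,0,0],[0.05,-0.44,0,0,0]],
])

```text
clock: 32.25
tcp_pos: [0.4591, -0.2425, 0.1933]
tcp_rot: [-0.009, -0.042, 0.999, 0.006]
ft_force: [-0.3, 0.1, -2.7]
width: 0.195
gripper_force: 97.8
```

Emit:
servo_tool([
  [[0.04,-0.36,0,0,0],[0.03,-0.28,0,0,0],[0.02,-0.2,0,0,0],[0.01,-0.12,0,0,0],[0,-0.05,0,0,0]],
])

```text
clock: 32.67
tcp_pos: [0.4592, -0.2812, 0.1932]
tcp_rot: [-0.009, -0.042, 0.999, 0.006]
ft_force: [0.1, -0.3, -3.3]
width: 0.199
gripper_force: 97.8
```

```bash
cat >> h.py <<'E'
def count(name):
    "plug pixels in the wrist view: in the scoop (relative to the TCP) and elsewhere"
    tcp=robot.get_obs()['tcp_pos']*1000;c,im,d=shot("wrist",name);P=cloud(c,d)*1000;h=cv2.cvtColor(im,cv2.COLOR_RGB2HSV)
    o=(h[...,0]>5)&(h[...,0]<24)&(h[...,1]>80)&(h[...,2]>40)&(P[...,2]<tcp[2]-30)&(P[...,2]>3)
    m=cv2.erode(o.astype(np.uint8),np.ones((5,5)));n,l,s,ce=cv2.connectedComponentsWithStats(m)
    for i in range(1,n):
        if s[i,4]>100: print('orange',ce[i].round(),s[i,4],np.percentile(P[l==i],[2,50,98],axis=0).round().tolist())
E
python3 - <<'E'
from h import *
rel(.456,-.305,.2);count("w15")
E
```

```text
t 32.6667 tcp [ 0.4592 -0.2812  0.1932] phi -175.1 zax [-0.018  0.011 -1.   ] units [ 0.134 -0.583 -0.176] q6 -0.63 F [ 0.1 -0.3 -3.3]
orange [371. 203.] 3323 [[404.0, -271.0, 140.0], [419.0, -261.0, 146.0], [453.0, -249.0, 149.0]]
orange [304. 184.] 1232 [[410.0, -304.0, 140.0], [417.0, -294.0, 144.0], [429.0, -280.0, 149.0]]
orange [275. 253.] 1554 [[439.0, -315.0, 139.0], [451.0, -304.0, 147.0], [470.0, -296.0, 150.0]]
orange [ 44. 334.] 1687 [[565.0, -548.0, 11.0], [580.0, -514.0, 17.0], [595.0, -473.0, 20.0]]
orange [  3. 424.] 392 [[638.0, -555.0, 25.0], [667.0, -551.0, 29.0], [694.0, -548.0, 32.0]]
```

All five are still in the tray. I align over the tub's far rim, yaw to 0 and lower, with the grip reduced so the scoop can pivot in the fingers.

Emit:
servo_tool([
  [[0.03,-0.06,0,0.1,0],[0.07,-0.12,0,0.2,0],[0.09,-0.16,0,0.25,0],[0.09,-0.14,0,0.25,0],[0.07,-0.08,0,0.18,0]],
])

```text
clock: 33.13
tcp_pos: [0.4462, -0.3045, 0.1934]
tcp_rot: [-0.009, 0.001, 1.0, 0.005]
ft_force: [-0.1, 0.6, -2.8]
width: 0.194
gripper_force: 97.9
```

Emit:
servo_tool([
  [[0.03,-0.03,0.1,0,0],[0,0,0.2,0,0],[0,0,0.3,0,0],[0,0,0.2,0,0],[0,0,0.1,0,0]],
])

```text
clock: 33.55
tcp_pos: [0.4437, -0.3037, 0.1553]
tcp_rot: [-0.01, 0.0, 1.0, 0.006]
ft_force: [-1.5, -0.0, -3.4]
width: 0.194
gripper_force: 97.8
```

Emit:
servo_tool([
  [[0,0,0,0,0],[0,0,0,0,0],[0,0,0,0,0],[0,0,0,0,0],[0,0,0,0,0]],
], newtons=40)

```text
clock: 33.97
tcp_pos: [0.4451, -0.3048, 0.1579]
tcp_rot: [-0.008, 0.0, 1.0, 0.005]
ft_force: [-0.9, -0.0, -2.1]
width: 0.197
gripper_force: 97.8
```

```bash
python3 - <<'E'
from h import *
rel(.446,-.305,.1465,180);count("w16")
E
```

```text
t 33.9667 tcp [ 0.4451 -0.3048  0.1579] phi 180.0 zax [-0.017  0.01  -1.   ] units [-0.026 -0.008  0.285] q6 -0.6 F [-0.9 -0.  -2.1]
turn -0.0
orange [371. 203.] 3464 [[391.0, -292.0, 104.0], [407.0, -281.0, 111.0], [440.0, -269.0, 114.0]]
orange [303. 185.] 1261 [[395.0, -324.0, 105.0], [402.0, -315.0, 109.0], [414.0, -300.0, 114.0]]
orange [275. 251.] 1555 [[423.0, -337.0, 104.0], [434.0, -326.0, 112.0], [455.0, -320.0, 115.0]]
orange [ 51. 387.] 1607 [[563.0, -555.0, 10.0], [575.0, -524.0, 17.0], [588.0, -491.0, 20.0]]
orange [  6. 438.] 241 [[606.0, -565.0, 24.0], [616.0, -561.0, 28.0], [622.0, -557.0, 32.0]]
```

Emit:
servo_tool([
  [[0,0,0.1,0,3],[0,0,0.1,0,3],[0,0,0.08,0,3],[0,0,0,0,3],[0,0,0,0,3]],
], newtons=40)

```text
clock: 34.43
tcp_pos: [0.4445, -0.3045, 0.147]
tcp_rot: [-0.009, 0.0, 1.0, 0.005]
ft_force: [-1.9, 1.6, 5.7]
width: 0.195
gripper_force: 98.7
```

Emit:
servo_tool([
  [[0.06,0,0.05,0,3],[0.08,0,0.05,0,3],[0.08,0,0.05,0,3],[0.08,0,0.05,0,3],[0.08,0,0.05,0,3]],
])

```text
clock: 34.85
tcp_pos: [0.4334, -0.3055, 0.1408]
tcp_rot: [-0.003, -0.001, 1.0, 0.004]
ft_force: [1.1, 4.0, 13.3]
width: 0.197
gripper_force: 101.8
```

```bash
python3 - <<'E'
from h import *
rel(.446,-.305,.1465,180);count("w17")
c,im,d=load("w17");P=cloud(c,d)*1000;h=cv2.cvtColor(im,cv2.COLOR_RGB2HSV)
# handle pitch: points on the bar top in columns 305..335
k=(h[...,1]>100)&(h[...,0]<14)&(P[...,2]>140);k[:,:300]=0;k[:,345:]=0
Q=P[k];print(len(Q),'slope dz/dx',np.polyfit(Q[:,0],Q[:,2],1).round(3))
E
```

```text
t 34.85 tcp [ 0.4334 -0.3055  0.1408] phi -179.9 zax [-0.007  0.007 -1.   ] units [-0.314  0.012 -0.143] q6 -0.62 F [ 1.1  4.  13.3]
turn 0.02
orange [372. 196.] 1838 [[386.0, -293.0, 83.0], [397.0, -281.0, 89.0], [410.0, -270.0, 93.0]]
orange [299. 196.] 757 [[391.0, -325.0, 82.0], [396.0, -318.0, 87.0], [411.0, -303.0, 91.0]]
orange [368. 255.] 960 [[416.0, -288.0, 86.0], [425.0, -283.0, 93.0], [438.0, -276.0, 96.0]]
orange [274. 265.] 1556 [[420.0, -339.0, 87.0], [430.0, -328.0, 95.0], [443.0, -320.0, 97.0]]
orange [ 33. 406.] 1271 [[563.0, -554.0, 9.0], [573.0, -531.0, 16.0], [581.0, -505.0, 20.0]]
10642 slope dz/dx [6.40000e-02 1.46783e+02]
```

The scoop pivots at only 13 N, so I carry on with the tilt.

Emit:
servo_tool([
  [[0.07,0,0.06,0,3],[0.07,0,0.06,0,3],[0.07,0,0.06,0,3],[0.07,0,0.06,0,3],[0.07,0,0.06,0,3]],
])

```text
clock: 35.32
tcp_pos: [0.4175, -0.3055, 0.1289]
tcp_rot: [-0.005, -0.0, 1.0, 0.003]
ft_force: [-3.1, 3.3, 17.3]
width: 0.199
gripper_force: 106.7
```

Emit:
servo_tool([
  [[0.06,0,0.07,0,3],[0.06,0,0.07,0,3],[0.06,0,0.07,0,3],[0.06,0,0.07,0,3],[0.06,0,0.07,0,3]],
])

```text
clock: 35.73
tcp_pos: [0.4039, -0.3054, 0.1141]
tcp_rot: [-0.007, 0.0, 1.0, 0.004]
ft_force: [-5.5, 2.7, 14.5]
width: 0.196
gripper_force: 108.7
```

```bash
python3 - <<'E'
from h import *
rel(.446,-.305,.1465,180);count("w18")
E
```

```text
t 35.7333 tcp [ 0.4039 -0.3054  0.1141] phi 180.0 zax [-0.013  0.007 -1.   ] units [-1.041  0.015 -0.822] q6 -0.65 F [-5.5  2.7 14.5]
turn -0.0
orange [330. 179.] 3896 [[334.0, -324.0, 26.0], [365.0, -306.0, 33.0], [393.0, -269.0, 57.0]]
orange [378. 160.] 1563 [[342.0, -286.0, 27.0], [352.0, -274.0, 32.0], [364.0, -263.0, 36.0]]
```

Emit:
servo_tool([
  [[0.06,0,0.08,0,3],[0.05,0,0.08,0,3],[0.04,0,0.06,0,3],[0,0,0,0,3],[0,0,0,0,3]],
])

```text
clock: 36.2
tcp_pos: [0.3965, -0.3052, 0.1045]
tcp_rot: [-0.008, 0.001, 1.0, 0.004]
ft_force: [-6.9, 0.3, 12.9]
width: 0.193
gripper_force: 109.7
```

Emit:
servo_tool([
  [[-0.1,0,-0.08,0,3],[-0.15,0,-0.1,0,3],[-0.2,0,-0.13,0,3],[-0.2,0,-0.13,0,3],[-0.2,0,-0.13,0,3]],
])

```text
clock: 36.62
tcp_pos: [0.4252, -0.3044, 0.1239]
tcp_rot: [-0.015, 0.001, 1.0, 0.005]
ft_force: [-13.5, -2.4, 5.7]
width: 0.196
gripper_force: 108.6
```

```bash
python3 - <<'E'
from h import *
rel(.446,-.305,.1465,180);count("w19")
E
```

```text
t 36.6167 tcp [ 0.4252 -0.3044  0.1239] phi 179.9 zax [-0.03   0.01  -0.999] units [-0.504 -0.008 -0.581] q6 -0.61 F [-13.5  -2.4   5.7]
turn -0.03
orange [326. 159.] 4155 [[342.0, -325.0, 26.0], [375.0, -305.0, 32.0], [403.0, -269.0, 35.0]]
orange [370. 143.] 1478 [[352.0, -288.0, 26.0], [363.0, -276.0, 31.0], [375.0, -264.0, 34.0]]
orange [239. 165.] 1498 [[364.0, -363.0, 26.0], [375.0, -351.0, 32.0], [387.0, -340.0, 36.0]]
orange [ 11. 436.] 371 [[566.0, -543.0, 11.0], [571.0, -535.0, 15.0], [577.0, -523.0, 20.0]]
```

All five plugs are in the tub. I slide the scoop up out of the tub, then lever it level again on the rim near its lip.

Emit:
servo_tool([
  [[-0.15,0,-0.16,0,3],[-0.2,0,-0.16,0,3],[-0.2,0,-0.14,0,3],[-0.2,0,-0.12,0,3],[-0.2,0,-0.1,0,3]],
])

```text
clock: 37.08
tcp_pos: [0.4675, -0.3047, 0.1506]
tcp_rot: [-0.012, 0.0, 1.0, 0.005]
ft_force: [-6.5, -1.0, 2.4]
width: 0.199
gripper_force: 107.9
```

Emit:
servo_tool([
  [[-0.15,0,0,0,3],[-0.15,0,0,0,3],[-0.15,0,0,0,3],[-0.15,0,0,0,3],[0,0,0,0,3]],
])

```text
clock: 37.5
tcp_pos: [0.4919, -0.3047, 0.1516]
tcp_rot: [-0.011, 0.0, 1.0, 0.005]
ft_force: [-7.5, 0.7, 10.9]
width: 0.198
gripper_force: 111.1
```

```bash
cat >> h.py <<'E'
def pitch(name):
    "scoop pitch from the scene camera: aluminium/wood points near the TCP"
    o=robot.get_obs();t=o['tcp_pos']*1000;c,im,d=shot("wrist",name);P=cloud(c,d)*1000;h=cv2.cvtColor(im,cv2.COLOR_RGB2HSV)
    k=(h[...,1]>100)&(h[...,0]<14)&(abs(P[...,2]-t[2]-19)<50);k[:,:308]=0;k[:,340:]=0
    v=np.where(k.any(1))[0];print('bar rows',v.min(),v.max())
    r=P[k];R=r[np.argsort(r[:,0])];
    xs=np.arange(R[0,0],R[-1,0],5);print('bar profile (x,zmax rel tcp)',[(round(x-t[0]),round(r[(abs(r[:,0]-x)<3),2].max()-t[2])) for x in xs if (abs(r[:,0]-x)<3).any()])
E
python3 - <<'E'
from h import *
rel(.523,-.305,.146,180);pitch("w20")
c,im,d=load("w16")
E
```

```text
t 37.5 tcp [ 0.4919 -0.3047  0.1516] phi 180.0 zax [-0.022  0.01  -1.   ] units [-0.78  -0.007  0.123] q6 -0.55 F [-7.5  0.7 10.9]
turn -0.01
bar rows 191 435
bar profile (x,zmax rel tcp) [(-48, 22), (-43, 25), (-38, 26), (-33, 27), (-28, 30), (-23, 32), (-18, 33), (-13, 35), (-8, 37), (-3, 39), (2, 41), (7, 43), (12, 44), (17, 45)]
```

Emit:
servo_tool([
  [[-0.15,0,0.02,0,3],[-0.15,0,0.03,0,3],[-0.15,0,0.03,0,3],[-0.15,0,0.04,0,3],[-0.1,0,0.04,0,3]],
])

```text
clock: 37.97
tcp_pos: [0.5202, -0.3048, 0.145]
tcp_rot: [-0.01, 0.001, 1.0, 0.005]
ft_force: [-5.4, 1.2, 12.6]
width: 0.195
gripper_force: 112.7
```

```bash
python3 - <<'E'
from h import *
rel(.523,-.305,.146,180);pitch("w21")
E
```

```text
t 37.9667 tcp [ 0.5202 -0.3048  0.145 ] phi 179.9 zax [-0.02   0.009 -1.   ] units [-0.07  -0.005 -0.025] q6 -0.53 F [-5.4  1.2 12.6]
turn -0.01
bar rows 193 435
bar profile (x,zmax rel tcp) [(-49, 36), (-44, 36), (-39, 37), (-34, 37), (-29, 37), (-24, 38), (-19, 39), (-14, 39), (-9, 39), (-4, 39), (1, 40), (6, 41), (11, 41), (16, 42), (21, 41)]
```

Emit:
servo_tool([
  [[0,0,0.04,0,3],[0,0,0.05,0,3],[0,0,-0.1,0,3],[0,0,-0.4,0,3],[0,0,-0.6,0,3]],
])

```text
clock: 38.43
tcp_pos: [0.5204, -0.3038, 0.1811]
tcp_rot: [-0.012, 0.0, 1.0, 0.007]
ft_force: [0.7, -0.6, -1.6]
width: 0.195
gripper_force: 110.6
```

Emit:
servo_tool([
  [[0,0.1,-0.6,0,3],[0.1,0.3,-0.4,0,3],[0.2,0.5,-0.1,0,3],[0.2,0.7,0,0,3],[0.2,0.85,0,0,3]],
])

```text
clock: 38.85
tcp_pos: [0.4949, -0.2078, 0.2292]
tcp_rot: [-0.009, 0.001, 1.0, 0.005]
ft_force: [1.6, 0.7, -2.2]
width: 0.195
gripper_force: 110.7
```

Emit:
servo_tool([
  [[0.2,0.9,0,0,3],[0.2,0.9,0,0,3],[0.2,0.9,0,0,3],[0.2,0.9,0,0,3],[0.2,0.9,0,0,3]],
])

```text
clock: 39.27
tcp_pos: [0.4542, -0.0258, 0.2317]
tcp_rot: [-0.009, 0.0, 1.0, 0.006]
ft_force: [0.6, -0.1, -2.4]
width: 0.196
gripper_force: 110.7
```

Emit:
servo_tool([
  [[0.2,0.9,0,0,3],[0.2,0.9,0,0,3],[0.2,0.9,0,0,3],[0.2,0.9,0,0,3],[0.2,0.9,0,0,3]],
])

```text
clock: 39.68
tcp_pos: [0.4142, 0.1543, 0.2345]
tcp_rot: [-0.009, 0.0, 1.0, 0.006]
ft_force: [0.4, -0.3, -2.6]
width: 0.194
gripper_force: 110.7
```

Emit:
servo_tool([
  [[0.1,0.9,0,0,3],[0,0.9,0,0,3],[0,0.7,0,0,3],[0,0.5,0,0,3],[0,0.3,0,0,3]],
])

```text
clock: 40.1
tcp_pos: [0.4106, 0.2871, 0.2356]
tcp_rot: [-0.009, -0.001, 1.0, 0.006]
ft_force: [-0.3, -1.0, -1.4]
width: 0.201
gripper_force: 110.7
```

Emit:
servo_tool([
  [[0,0,0,-0.6,3],[0,0,0,-0.8,3],[0,0,0,-0.8,3],[0,0,0,-0.7,3],[0,0,0,-0.3,3]],
])

```text
clock: 40.52
tcp_pos: [0.411, 0.284, 0.2359]
tcp_rot: [-0.009, -0.14, 0.99, 0.006]
ft_force: [-0.8, 1.0, -1.9]
width: 0.197
gripper_force: 110.7
```

```bash
python3 - <<'E'
from h import *
rel(.396,.331,.083,196);pitch("w22")
c,im,d=shot("top","t22");P=cloud(c,d);h=cv2.cvtColor(im,cv2.COLOR_RGB2HSV)
m=np.zeros((480,640),np.uint8);m[225:325,385:495]=1
m&=((h[...,0]>5)&(h[...,0]<25)&(h[...,1]>90)&(P[...,2]<.06)).astype(np.uint8)
n,l,s,ce=cv2.connectedComponentsWithStats(m)
for i in range(1,n):
    if s[i,4]>15: print('tub plug',s[i,4],(P[l==i].mean(0)*1000).round())
E
```

```text
t 40.5167 tcp [0.411  0.284  0.2359] phi -163.9 zax [-0.019  0.01  -1.   ] units [-0.022  1.176  3.84 ] q6 0.31 F [-0.8  1.  -1.9]
turn 0.02
bar rows 192 435
bar profile (x,zmax rel tcp) [(-48, 36), (-43, 37), (-38, 37), (-33, 38), (-28, 38), (-23, 39), (-18, 39), (-13, 39), (-8, 39), (-3, 40), (2, 40), (7, 41), (12, 41), (17, 41), (22, 41)]
tub plug 516 [ 369. -293.   29.]
tub plug 126 [ 373. -350.   31.]
```

Emit:
servo_tool([
  [[0,0.3,0.2,0,3],[0,0.4,0.5,0,3],[0,0.35,0.7,0,3],[0,0.12,0.8,0,3],[0,0,0.7,0,3]],
])

```text
clock: 41.03
tcp_pos: [0.3953, 0.3323, 0.1192]
tcp_rot: [-0.008, -0.14, 0.99, 0.007]
ft_force: [-0.6, -0.3, -3.2]
width: 0.197
gripper_force: 110.7
```

Emit:
servo_tool([
  [[0,0,0.4,0,3],[0,0,0.2,0,3],[0,0,0.1,0,3],[0,0,0,0,3],[0,0,0,0,3]],
])

```text
clock: 41.45
tcp_pos: [0.3963, 0.3318, 0.0941]
tcp_rot: [-0.007, -0.139, 0.99, 0.007]
ft_force: [0.3, 0.2, -2.1]
width: 0.194
gripper_force: 110.7
```

Emit:
servo_tool([
  [[0,0,0.08,0,3],[0,0,0.06,0,3],[0,0,0.05,0,3],[0,0,0,0,3],[0,0,0,0,3]],
])

```text
clock: 41.87
tcp_pos: [0.3954, 0.3312, 0.0857]
tcp_rot: [-0.008, -0.139, 0.99, 0.007]
ft_force: [0.4, 0.3, -1.9]
width: 0.199
gripper_force: 110.7
```

Emit:
servo_tool([
  [[0,0,0.07,0,3],[0,0,0.05,0,3],[0,0,0.05,0,3],[0,0,0,0,3],[0,0,0,0,3]],
])

```text
clock: 42.28
tcp_pos: [0.3963, 0.332, 0.081]
tcp_rot: [-0.007, -0.139, 0.99, 0.007]
ft_force: [-1.9, -0.4, 11.2]
width: 0.195
gripper_force: 112.6
```

Emit:
servo_tool([
  [[0,0,0.05,0,3],[0,0,0.03,0,3],[0,0,0,0,3],[0,0,0,0,3],[0,0,0,0,3]],
])

```text
clock: 42.7
tcp_pos: [0.398, 0.3331, 0.0798]
tcp_rot: [-0.004, -0.139, 0.99, 0.008]
ft_force: [-0.5, -0.9, 19.9]
width: 0.194
gripper_force: 114.1
```

Emit:
servo_tool([
  [[0,0,-0.05,0,3],[0,0,0,0,30],[0,0,0,0,60],[0,0,0,0,60],[0,0,0,0,60]],
])

```text
clock: 43.12
tcp_pos: [0.395, 0.3311, 0.077]
tcp_rot: [-0.009, -0.139, 0.99, 0.006]
ft_force: [0.5, -0.5, -0.5]
width: 0.6
gripper_force: 0.0
```

Emit:
servo_tool([
  [[0,0,0,0,60],[0,0,-0.1,0,60],[0,0,-0.3,0,60],[0,0,-0.6,0,60],[0,0,-0.8,0,60]],
])

```text
clock: 43.53
tcp_pos: [0.3949, 0.3292, 0.148]
tcp_rot: [-0.011, -0.139, 0.99, 0.005]
ft_force: [0.8, 1.1, -0.2]
width: 0.6
gripper_force: 0.0
```

Emit:
servo_tool([
  [[0,0,-0.8,0,60],[0,0,-0.6,0,60],[0,0,0,0,60],[0,0,0,0,60],[0,0,0,0,60]],
])

```text
clock: 43.95
tcp_pos: [0.3972, 0.3297, 0.2049]
tcp_rot: [-0.009, -0.139, 0.99, 0.006]
ft_force: [0.9, -0.6, -0.8]
width: 0.597
gripper_force: 0.0
```

```bash
python3 - <<'E'
from h import *
rel(.6067,-.2122,.20)
c,im,d=shot("wrist","w23");P=cloud(c,d)*1000;h=cv2.cvtColor(im,cv2.COLOR_RGB2HSV)
m=(h[...,0]<20)&(h[...,1]>100)&(P[...,2]>100)&(P[...,2]<130)&(P[...,1]>230)
Q=P[m];print(len(Q),cv2.minAreaRect(Q[:,:2].astype(np.float32)),'z pctl',np.percentile(Q[:,2],[2,50,98]))
T=Q[Q[:,2]>np.median(Q[:,2])-6];print('plane',np.linalg.lstsq(np.c_[T[:,:2],np.ones(len(T))],T[:,2],rcond=None)[0].round(3))
c,im,d=shot("top","t23");P=cloud(c,d)*1000;Z=P[...,2]
k=np.zeros((480,640),bool);k[165:225,355:430]=1
q=P[k&(Z>75)&(Z<115)];print('head',len(q),cv2.minAreaRect(q[:,:2].astype(np.float32)),np.percentile(q[:,2],[5,50,95]))
E
```

```text
t 43.95 tcp [0.3972 0.3297 0.2049] phi -164.0 zax [-0.019  0.01  -1.   ] units [ -1.304 -14.465  -0.115] q6 0.4 F [ 0.9 -0.6 -0.8]
4411 ((397.971435546875, 334.61376953125), (94.29879760742188, 17.892425537109375), 17.063697814941406) z pctl [112.27891044 115.49108525 117.01775331]
plane [-2.00000e-03  1.10000e-02  1.12668e+02]
head 342 ((606.3623657226562, -212.29745483398438), (47.117210388183594, 45.45174026489258), 80.84159088134766) [79.05923882 86.89697631 91.26916841]
```

The scoop is upright and level on the mat, and the stop is still down with its top at 87 mm. I go to the stop with the fingers open.

Emit:
servo_tool([
  [[-0.04,-0.4,0,0,60],[-0.08,-0.8,0,0,100],[-0.08,-0.9,0,0,100],[-0.08,-0.9,0,0,100],[-0.08,-0.9,0,0,100]],
])

```text
clock: 44.47
tcp_pos: [0.4537, 0.1824, 0.2013]
tcp_rot: [-0.01, -0.14, 0.99, 0.006]
ft_force: [0.7, 0.3, -0.0]
width: 1.0
gripper_force: 0.0
```

Emit:
servo_tool([
  [[-0.08,-0.9,0,0,100],[-0.08,-0.9,0,0,100],[-0.08,-0.9,0,0,100],[-0.08,-0.9,0,0,100],[-0.08,-0.9,0,0,100]],
])

```text
clock: 44.88
tcp_pos: [0.5187, 0.0136, 0.1983]
tcp_rot: [-0.01, -0.139, 0.99, 0.007]
ft_force: [1.7, 0.2, -0.5]
width: 1.0
gripper_force: 0.0
```

Emit:
servo_tool([
  [[-0.08,-0.9,0,0,100],[-0.08,-0.9,0,0,100],[-0.08,-0.9,0,0,100],[-0.08,-0.9,0,0,100],[-0.08,-0.9,0,0,100]],
])

```text
clock: 45.3
tcp_pos: [0.5837, -0.1548, 0.195]
tcp_rot: [-0.01, -0.139, 0.99, 0.007]
ft_force: [1.0, -0.8, 0.1]
width: 0.996
gripper_force: 0.0
```

Emit:
servo_tool([
  [[-0.08,-0.6,0,0,100],[-0.06,-0.26,0,0,100],[0,0,0,0,100],[0,0,0,0,100],[0,0,0,0,100]],
])

```text
clock: 45.72
tcp_pos: [0.5982, -0.1838, 0.1952]
tcp_rot: [-0.009, -0.139, 0.99, 0.007]
ft_force: [-0.6, 0.1, 0.1]
width: 1.004
gripper_force: 0.0
```

```bash
python3 - <<'E'
from h import *
rel(.6067,-.2122,.0625)
c,im,d=shot("wrist","w24");P=cloud(c,d)*1000;Z=P[...,2]
m=(Z>80)&(Z<94)&(np.hypot(P[...,0]-607,P[...,1]+212)<60);Q=P[m][:,:2].astype(np.float32);print(len(Q),cv2.minEnclosingCircle(Q),Q.mean(0),np.median(P[m][:,2]))
E
```

```text
t 45.7167 tcp [ 0.5982 -0.1838  0.1952] phi -164.0 zax [-0.02   0.012 -1.   ] units [-0.062 -0.798  3.303] q6 -0.58 F [-0.6  0.1  0.1]
4029 ((607.6082153320312, -212.06765747070312), 23.972728729248047) [ 605.82513 -211.99936] 86.58639413699731
```

Emit:
servo_tool([
  [[-0.03,-0.4,0.1,0,100],[-0.03,-0.4,0.4,0,100],[0,0,0.6,0,100],[0,0,0.6,0,100],[0,0,0.5,0,100]],
])

```text
clock: 46.18
tcp_pos: [0.608, -0.2125, 0.1065]
tcp_rot: [-0.009, -0.14, 0.99, 0.007]
ft_force: [-0.3, 0.7, -0.0]
width: 1.001
gripper_force: 0.0
```

Emit:
servo_tool([
  [[0,0,0.4,0,100],[0,0,0.3,0,100],[0,0,0.2,0,100],[0,0,0.1,0,100],[0,0,0,0,100]],
])

```text
clock: 46.6
tcp_pos: [0.6074, -0.2125, 0.0672]
tcp_rot: [-0.009, -0.14, 0.99, 0.007]
ft_force: [-0.7, 0.6, 0.6]
width: 1.002
gripper_force: 0.0
```

```bash
python3 - <<'E'
from h import *
rel(.607,-.2121,.0625)
E
```

```text
t 46.6 tcp [ 0.6074 -0.2125  0.0672] phi -163.9 zax [-0.019  0.011 -1.   ] units [0.005 0.011 0.118] q6 -0.62 F [-0.7  0.6  0.6]
```

Emit:
servo_tool([
  [[0,0,0.05,0,100],[0,0,0.04,0,100],[0,0,0,0,30],[0,0,0,0,30],[0,0,0,0,30]],
], newtons=30)

```text
clock: 47.02
tcp_pos: [0.6081, -0.2136, 0.0647]
tcp_rot: [-0.008, -0.139, 0.99, 0.006]
ft_force: [0.7, 0.0, -0.3]
width: 0.609
gripper_force: 0.0
```

Emit:
servo_tool([
  [[0,0,0,0,30],[0,0,-0.013,0.5,30],[0,0,-0.02,0.8,30],[0,0,-0.02,0.8,30],[0,0,-0.02,0.8,30]],
])

```text
clock: 47.43
tcp_pos: [0.6079, -0.2128, 0.0683]
tcp_rot: [-0.009, -0.012, 1.0, 0.006]
ft_force: [-1.9, 2.1, 5.5]
width: 0.55
gripper_force: 30.7
```

Emit:
servo_tool([
  [[0,0,-0.02,0.8,30],[0,0,-0.02,0.8,30],[0,0,-0.02,0.8,30],[0,0,-0.02,0.8,30],[0,0,-0.02,0.8,30]],
])

```text
clock: 47.85
tcp_pos: [0.608, -0.2134, 0.0727]
tcp_rot: [-0.009, 0.162, 0.987, 0.004]
ft_force: [-2.5, -0.1, 6.6]
width: 0.544
gripper_force: 30.7
```

Emit:
servo_tool([
  [[0,0,-0.02,0.8,30],[0,0,-0.02,0.8,30],[0,0,-0.02,0.7,30],[0,0,-0.01,0.6,30],[0,0,0,0,30]],
])

```text
clock: 48.27
tcp_pos: [0.6082, -0.2143, 0.0752]
tcp_rot: [-0.009, 0.284, 0.959, 0.002]
ft_force: [-2.0, -1.7, 5.6]
width: 0.544
gripper_force: 31.9
```

```bash
python3 - <<'E'
from h import *
rel(.607,-.2121,.0725);print(robot.get_obs()['wrist_torque'].round(2))
E
```

```text
t 48.2667 tcp [ 0.6082 -0.2143  0.0752] phi 147.0 zax [-0.017  0.009 -1.   ] units [0.054 0.029 0.068] q6 0.24 F [-2.  -1.7  5.6]
[-0.17  0.37  0.57]
```

Emit:
servo_tool([
  [[0,0,-0.04,0.3,30],[0,0,0,0,30],[0,0,0,0,100],[0,0,0,0,100],[0,0,0,0,100]],
])

```text
clock: 48.68
tcp_pos: [0.6079, -0.2133, 0.0753]
tcp_rot: [-0.011, 0.297, 0.955, 0.003]
ft_force: [-0.5, 0.1, -0.0]
width: 0.94
gripper_force: 0.0
```

Emit:
servo_tool([
  [[0,0,-0.2,0,100],[0,0,-0.6,0,100],[0,0,-0.8,0,100],[0,0,-0.8,0,100],[0,0,-0.6,0,100]],
])

```text
clock: 49.1
tcp_pos: [0.6108, -0.2149, 0.1991]
tcp_rot: [-0.009, 0.297, 0.955, 0.003]
ft_force: [0.2, 0.0, -0.2]
width: 1.001
gripper_force: 0.0
```

Emit:
servo_tool([
  [[0,0,-0.2,0,100],[0,0,0,0,100],[0,0,0,0,100],[0,0,0,0,100],[0,0,0,0,100]],
])

```text
clock: 49.52
tcp_pos: [0.6092, -0.2145, 0.201]
tcp_rot: [-0.012, 0.297, 0.955, 0.003]
ft_force: [-0.6, 0.6, 0.1]
width: 0.999
gripper_force: 0.0
```

```bash
python3 - <<'E'
from h import *
rel(.607,-.2121,.2)
c,im,d=shot("wrist","w25");P=cloud(c,d)*1000;Z=P[...,2]
m=(Z>75)&(Z<115)&(np.hypot(P[...,0]-607,P[...,1]+212)<20);print('head z',np.median(Z[m]),m.sum())
b=(Z>45)&(Z<65)&(np.maximum(abs(P[...,0]-607),abs(P[...,1]+212))<60);print('box z',np.median(Z[b]))
cs,ims,ds=shot("scene","s25");P=cloud(cs,ds)*1000;m=(P[...,2]>75)&(P[...,2]<115)&(np.hypot(P[...,0]-607,P[...,1]+212)<20);print('scene head z',np.median(P[m][:,2]))
h=cv2.cvtColor(ims,cv2.COLOR_RGB2HSV);o=(h[...,0]>5)&(h[...,0]<25)&(h[...,1]>80)
m=o&(np.hypot(P[...,0]-409,P[...,1]+305)<86);print('tub',m.sum(),P[m].mean(0).round() if m.any() else '')
F=feed(P/1000);m=o&(abs(F[...,0])<145)&(abs(F[...,1])<50);print('trough',m.sum())
E
```

```text
t 49.5167 tcp [ 0.6092 -0.2145  0.201 ] phi 145.5 zax [-0.022  0.013 -1.   ] units [0.078 0.019 0.026] q6 0.26 F [-0.6  0.6  0.1]
head z 96.99373427766517 3058
box z 54.705560288889735
scene head z 97.64778199014668
tub 145 [ 386. -329.   28.]
trough 0
```

```bash
python3 -c "
from plant import robot
print(robot.close_job())"
```

```text
the job is handed in; nothing more can be done
None
```

I handed the job in at about 49.5 s of the 72 s. By my measurements all five plugs are in the tub, the scoop is level and released on its mat, and the stop is fully up again; the close call returned no verdict.

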